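Find the stamped weight case and push it over the dispatch line

TASK

Two closed wooden weight cases stand on the counter, and only one has the round verification stamp burnt into its underside. Without gripping or lifting anything, tip both cases over onto their backs (the hinged side) to see which it is, steadying each handle between loosely open fingers so that the case does not slam down. Then push the stamped case, still on its back, across the dispatch line until all of it, handle included, is over; leave the other case lying behind the line, and leave the weights, bottle and balance alone.

Things in the scene. Friction and masses are not known exactly. Their poses are not given: they have to be found in the camera images.
- case_a: One of two outwardly identical closed cases of plain wood: 100 mm long (own x), 90 deep (y), 85 high on four 4 mm rubber feet, 0.5 to 0.8 kg. Origin: centre of the underside, at counter level while it stands; own z up through the lid. The back, with hinges and four studs 4 mm proud at its corners, is the -y side (robot's right, give or take a small yaw); a latch is on the +y side.
- case_b: The other case, like case_a in all but the underside; which one stands nearer the robot varies. Tipped about its lower back edge (45 mm to -y of the origin), a case balances at about 48 degrees and beyond that falls over by itself unless held. On its back its own y points up, it is 94 mm high, and the underside faces the dispatch line. Friction on the counter about 0.5 to 0.6.
- case_a_handle (a point): Middle of case_a's steel handle bar. The bar runs along the case's own x, 12 mm thick, on two 10 mm legs 72 mm apart (62 mm clear); its centre is 134 mm from the underside plane, 45 mm off the lid, midway across it. With the case on its back the bar lies level, 49 mm above the counter, on the side away from the dispatch line, and can be pushed on.
- case_b_handle (a point): Middle of the handle bar of case_b, as for case_a.
- case_a_mid (a point): Centre of case_a's wooden box (46 mm from the underside plane); the centre of mass is a few mm nearer the underside.
- case_b_mid (a point): Centre of case_b's wooden box.
- stamp (a point): Centre of the stamp: a dark double ring of 62 mm diameter round a cross, in the middle of the underside of one of the two cases; the other underside is bare. It cannot be seen while the case stands.
- line: Dispatch line: strip of dark grey marking tape flat on the counter, 360 mm long (own x, which runs away from the robot give or take a small yaw) and 18 mm wide. Origin in its middle. Own +y (the robot's left) is the dispatch side; both cases start on the other side.
- weight_l: Bystander: mirror-polished stainless knob weight, 38 mm diameter, 66 mm high, standing beyond the cases. Origin: centre of its foot.
- weight_s: Bystander: smaller stainless knob weight, 30 mm diameter, 52 mm high. Origin: centre of its foot.
- bottle: Bystander: clear glass weighing bottle with a ground stopper, 45 mm diameter, 73 mm high, at the robot's right. Origin: centre of its foot.
- balance: Bystander: flat stainless pocket balance, 85 by 135 by 22 mm, at the robot's left beyond the dispatch line. Origin: centre of its underside.

How it is judged (in metres and radians):
On the way, in this order (a step that is already met when the one before it is completed fails the run):
1. both cases lie on their backs, undersides showing, on the near side of the line (angle between each of case_a, case_b's own y axis and vertical below 0.2 rad and y of each of case_a_mid, case_b_mid in the frame of line below 0 m), for 0.2 s.
2. the stamped case, on its back, is wholly over the dispatch line (angle between case_a's own y axis and vertical below 0.2 rad and y of case_a_mid in the frame of line above 0.06 m and y of each of case_a_handle, case_a in the frame of line above 0.01 m), for 0.2 s.
At the end, for the whole second after the job is handed in: The stamped case lies on its back (within 0.2 rad) at rest, between the ends of the line, with its middle more than 60 mm and its handle bar and underside more than 10 mm past the middle of the line; the other case lies on its back at rest with its middle at least 60 mm short of the line (all of step 2 and x of case_a_mid in the frame of line between -0.18 and 0.18 m and angle between case_b's own y axis and vertical below 0.2 rad and y of case_b_mid in the frame of line below -0.06 m and linear speed of each of case_a, case_b below 0.02 m/s); the robot touches nothing.
It fails at once if a case was lifted off the counter (about 15 mm) (height (world z) of any of case_a, case_b above 0.065 m or (angle between case_a's own z axis and vertical below 0.2 rad and height (world z) of case_a above 0.024 m) or (angle between case_b's own z axis and vertical below 0.2 rad and height (world z) of case_b above 0.024 m)).
It fails at once if a case slammed down (turned faster than 5 rad/s) (angular speed of any of case_a, case_b above 5 rad/s).
It fails at once if a weight, the bottle or the balance was moved or knocked over (distance of any of weight_l, weight_s, bottle, balance from where it was at the start of the episode above 0.015 m or angle between any of weight_l, weight_s, bottle's own z axis and vertical above 0.3 rad).
It fails at once if a case or its handle was gripped or pressed hard by the fingers (over 25 N) (contact force between any of case_a, case_b and the fingers above 25 N).
It also fails if it takes over 72 s, if anything falls off the work surface, if the arm or the gripper's body presses on something with over 40 N, if the wrist force passes 120 N, or if a joint passes its speed limit or range.

ROBOT

A 7-joint arm with a two-finger parallel gripper is mounted at the origin on the work surface. World frame = base frame: x ahead of the robot, y to its left, z up, the work surface at z = 0. Lengths are in mm, angles in rad, forces in N, time in s.
With the tool pointing down it reaches from about 425 to 950 mm from the base axis. Payload 4.7 kg.
Tool frame: the origin (TCP) lies between the finger pads; the fingertips stand env.tips_ahead ahead of it and the grasp point (between the pads) lies 8 mm behind it (env.tips_ahead is the distance from the TCP to the fingertips, in mm); z points along the fingers, y is the direction in which the jaws open and shut (so a half turn about z gives the same grasp; the last joint's range is limited). The gripper opens to 85 mm and grips with 20 to 120 N. Pads are 22 mm wide; open, the fingers measure 114 mm over their backs; the gripper's body (76 mm by 85 mm) begins 54 mm behind the grasp point. The pads swing forward as they close: fully open they stand 13 mm farther back than shut.
Start: joints at [-1.35, 0.469, -0.049, 1.532, 0.024, 1.141, -0.082], TCP at [166.825, 654.077, 242.335] pointing down, gripper open.
Joint ranges: [-2.59, 2.59], [-0.33, 1.99], [-1.39, 1.29], [0.1, 2.45], [-1.04, 4.18], [0.21, 1.99], [-2.66, 2.66]. Speed limits (rad/s): [2.57, 2.57, 3.14, 3.14, 3.14, 3.14, 3.14].

INTERFACE

Orientations are given as [roll, pitch, yaw] about the fixed x, y, z axes, in that order (R = Rz(yaw) Ry(pitch) Rx(roll)).
In Python, from bench import env, eyes, finder gives the robot as it stands.
- The arm moves only by the tool send_rows, never from a script. Its arguments are lists of equal length, an entry for each row: "turn": the turn, a rotation vector about the world's x, y, z in degrees, a list of three; "delta_pos": the shift along the world's x, y, z in m, a list of three; "jaw": the finger opening in m, from 0 to 0.0854. In form: {"turn": [[wx, wy, wz], ...], "delta_pos": [[dx, dy, dz], ...], "jaw": [jaw, ...]}. A call has exactly 8 rows; each row is the pose to reach, as a shift and turn from the pose measured when the call began; what a row does not reach only later rows make up. A row lasts 1/8 s, in which the tool goes at most 62.5 mm and 10.7 degrees, less where a joint would pass 70% of its speed; a pose out of reach is approached as far as the arm can. A call with a gripper value outside its range is refused whole. The fingers move at their own pace and stop on an object; "squeeze" is the grip in N (left out, the last holds). Time passes only in rows, so rows that repeat a pose let the fingers close, or fill a call up. It gives the time, the measured TCP pose, the force and the opening at its end, in the units of the state.
- env.read_state(): the state, without advancing time (a new reading comes with each control period).
- eyes.snapshot(name): name is "side" or "top" or "wrist"; returns a dict with "color" (480x640x3 uint8, blue, green, red), "z_map" (480x640 float32, mm along the optical axis (not along the pixel's ray), 0 where there is no reading), "K" (3x3 intrinsics, pixels), "R" (3x3) and "t" (3): a world point X has camera coordinates R X + t. Camera axes: x right, y down, z forward; pixel columns grow to the right and rows downward; lengths in mm; the calibration is good to about 2 mm. A picture is of the moment at which its call begins.
- env.close_job(): hands the job in, once; it reports no verdict.
Trained networks look in a picture, given as the dict that the camera call returned (one of the last four; its "shot" number tells which), for a name from the list of things; names that differ only in an ending like _2 or _b are one class to them, and where a whole thing is asked for, a point or a joint stands for the part that bears it (a point fixed in the world has none). Each returns a list of dicts, best first, with "score" (0 to 1); they miss things now and then, are a little off and sometimes report something else, mostly with a low value. They report only what shows in the picture. A call takes as long as a camera call.
- finder.find_in(name, picture): "box" ([left, top, right, bottom] in pixels, round what is visible of it).
The state is a dict: "clock": time; "joints": joint angles; "joint_velocities": joint speeds; "joint_torque": joint torques, N m; "ee_pos": TCP position; "tool_rot": TCP orientation; "ft_force": force on the tool from outside, world axes, zero at the start; "moment": the same for the moment, N m; "width": finger opening in mm.
Only numpy, scipy, OpenCV 4.12 (cv2) and the standard library are available. Lean on these libraries where they do the work, as an engineer would, in place of code of your own. Each camera call takes 0.05 s, during which the arm holds its last target.

## Working session

There is one attempt and no reset: what is moved stays moved. The work goes in short steps, Python scripts to look and compute and a tool call to move; the robot and the scene stay as the last step left them, time stands still between calls to the robot, and variables do not carry over. Pictures are saved under pics/ and viewed, and the job is handed in when it is done.

Besides the shell and the picture viewer there is one more tool, called after "Request:" as name(argument=value, ...) on one line, values as JSON. send_rows: Moves the arm, as the interface text tells. Its arguments: {"type":"object","properties":{"turn":{"type":"array"},"delta_pos":{"type":"array"},"jaw":{"type":"array"},"squeeze":{"type":"number"}},"required":["turn","delta_pos","jaw"]}

```bash
ls; mkdir -p pics; cat > h.py <<'E'
import numpy as np, cv2
from bench import env, eyes, finder
def px2w(p,u,v,z=None):
    K,R,t=np.array(p["K"]),np.array(p["R"]),np.array(p["t"])
    if z is None: z=p["z_map"][int(v),int(u)]
    c=np.linalg.inv(K)@np.array([u,v,1.])*z
    return R.T@(c-t)
def cloud(p):
    K,R,t=np.array(p["K"]),np.array(p["R"]),np.array(p["t"])
    v,u=np.mgrid[0:480,0:640]; z=p["z_map"]
    c=np.stack([(u-K[0,2])/K[0,0]*z,(v-K[1,2])/K[1,1]*z,z],-1)
    w=(c-t)@R; w[z==0]=np.nan
    return w
E
python3 - <<'E'
from h import *
s=env.read_state(); print(s, env.tips_ahead)
for n in ["side","top"]:
    p=eyes.snapshot(n); cv2.imwrite(f"pics/{n}0.png",p["color"])
    print(n,np.array(p["K"]).tolist(),np.array(p["R"]).round(3).tolist(),np.array(p["t"]).round(1).tolist())
    for k in ["case_a","case_a_handle","line","weight_l","weight_s","bottle","balance"]:
        print(k,[(r["score"],np.round(r["box"]).tolist()) for r in finder.find_in(k,p)][:4])
E
```

```text
pics
{'clock': 0.0, 'joints': array([-1.34988855,  0.46944625, -0.04861782,  1.53368649,  0.02406573,
        1.14106973, -0.08228378]), 'joint_velocities': array([ 0.00039358, -0.00177731, -0.000994  ,  0.00072029, -0.00053509,
       -0.00123663,  0.00109693]), 'joint_torque': array([-5.60834758e-05, -5.10293877e+01, -4.71797562e-02, -2.37714744e+01,
        1.05245848e-02,  7.32775312e-03, -1.24541052e-05]), 'ee_pos': array([166.69631207, 653.49191412, 241.26141142]), 'tool_rot': array([-3.13956719e+00,  3.61291034e-05,  2.89183870e+00]), 'ft_force': array([ 0.04121083, -0.51314921, -0.19524615]), 'moment': array([ 0.03987197, -0.00193566,  0.07388273]), 'width': 85.3079312964682} 11.0
side [[616.9286023438772, 0.0, 318.60910611733976], [0.0, 616.9286023438772, 233.7214392540183], [0.0, 0.0, 1.0]] [[0.669, -0.743, -0.019], [-0.55, -0.478, -0.685], [0.5, 0.469, -0.728]] [-433.3, 407.0, 1039.7]
case_a [(0.7, [312.0, 238.0, 379.0, 314.0]), (0.64, [261.0, 285.0, 330.0, 375.0])]
case_a_handle [(0.8, [315.0, 238.0, 380.0, 319.0]), (0.3, [262.0, 287.0, 334.0, 374.0])]
line [(0.65, [187.0
[... 357 characters left out ...]
324.9869880381318], [0.0, 441.48029099698533, 231.35317485803878], [0.0, 0.0, 1.0]] [[-0.007, -1.0, -0.023], [-0.998, 0.009, -0.057], [0.058, 0.023, -0.998]] [-1.7, 613.4, 1095.4]
case_a [(0.74, [344.0, 208.0, 390.0, 253.0]), (0.57, [353.0, 275.0, 397.0, 326.0])]
case_a_handle [(0.57, [343.0, 212.0, 390.0, 255.0])]
line [(0.67, [345.0, 214.0, 387.0, 255.0]), (0.62, [274.0, 188.0, 281.0, 332.0])]
weight_l [(0.48, [312.0, 165.0, 325.0, 180.0]), (0.45, [229.0, 175.0, 240.0, 186.0])]
weight_s [(0.48, [312.0, 165.0, 325.0, 180.0]), (0.45, [229.0, 175.0, 240.0, 186.0])]
bottle [(0.88, [492.0, 233.0, 517.0, 253.0]), (0.68, [345.0, 210.0, 387.0, 253.0])]
balance [(0.8, [143.0, 254.0, 200.0, 292.0])]
```

View pics/side0.png

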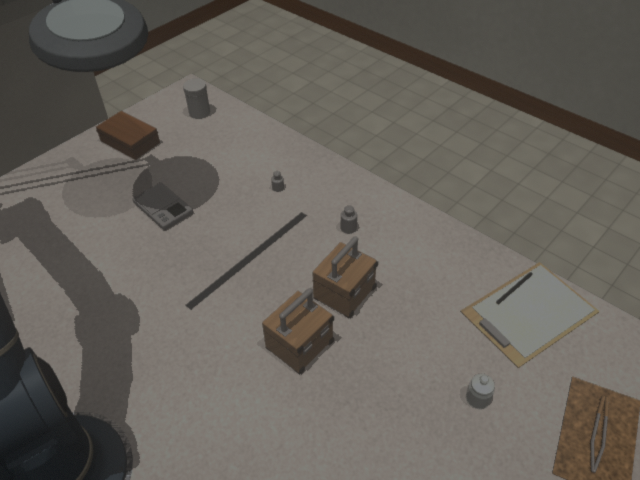

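View pics/top0.png

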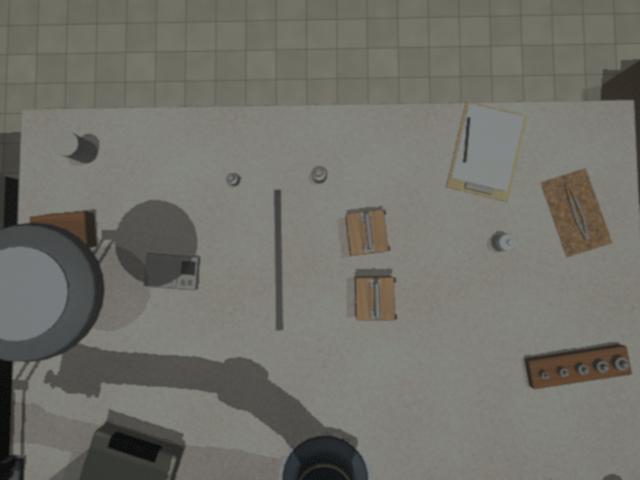

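```bash
python3 - <<'E'
from h import *
p=eyes.snapshot("top"); w=cloud(p)
c=p["color"]
cv2.imwrite("pics/topz.png",cv2.resize(c[160:350,200:420],None,fx=3.6,fy=3,interpolation=cv2.INTER_CUBIC)[:600,:800])
for nm,(l,t,r,b) in dict(c1=(335,200,400,262),c2=(340,265,405,335)).items():
    q=w[t:b,l:r].reshape(-1,3)
    for lo,hi in [(80,97),(120,150)]:
        m=q[(q[:,2]>lo)&(q[:,2]<hi)]
        if len(m)<5: print(nm,lo,len(m)); continue
        rect=cv2.minAreaRect(m[:,:2].astype(np.float32))
        print(nm,lo,len(m),m.mean(0).round(1),np.median(m[:,2]),rect, m.min(0).round(),m.max(0).round())
for nm,(l,t,r,b) in dict(w1=(308,160,330,185),w2=(225,170,245,190),bot=(488,228,520,258),bal=(140,250,203,295)).items():
    q=w[t:b,l:r].reshape(-1,3); m=q[q[:,2]>10]; print(nm,len(m),m.mean(0).round(),m.min(0).round(),m.max(0).round())
# line
g=cv2.cvtColor(c,cv2.COLOR_BGR2HSV)
for v in range(185,336,15):
    print(v,[int(x) for x in g[v,268:290,2]])
for u,v in [(277,188),(277,260),(277,332)]: print(px2w(p,u,v))
E
```

```text
c1 80 1429 [ 606.  -105.7   88.2] 88.23861120279194 ((606.7852172851562, -106.91587829589844), (100.19082641601562, 94.79149627685547), 6.781738758087158) [ 553. -159.   81.] [659. -58.  96.]
c1 120 193 [ 606.2 -105.6  137.8] 137.98118712125682 ((606.59619140625, -105.8567123413086), (82.05060577392578, 11.773181915283203), 6.268721103668213) [ 566. -115.  131.] [647. -97. 143.]
c2 80 1476 [ 452.3 -122.1   88.3] 88.32993044023145 ((451.1915283203125, -123.63394165039062), (100.41322326660156, 92.60868072509766), 0.49121877551078796) [ 401. -170.   80.] [501. -77.  95.]
c2 120 202 [ 450.2 -122.3  138. ] 138.09516923306742 ((451.48968505859375, -122.79730224609375), (11.557039260864258, 82.11770629882812), 89.78681945800781) [ 410. -129.  121.] [ 493. -117.  142.]
w1 207 [753.   8.  49.] [738.  -8.  11.] [775.  26.  68.]
w2 130 [746. 226.  35.] [733. 214.  10.] [763. 242.  54.]
bot 354 [ 581. -439.   49.] [ 560. -467.   10.] [ 603. -423.   75.]
bal 1785 [516. 384.  20.] [471. 316.  10.] [562. 456.  28.]
185 [131, 131, 132, 130, 130, 130, 129, 130, 129, 131, 129, 130, 129, 131, 130, 131
[... 551 characters left out ...]
0, 130, 130, 127, 127]
275 [129, 127, 130, 129, 130, 127, 119, 99, 79, 73, 73, 74, 73, 88, 106, 124, 128, 127, 128, 129, 129, 127]
290 [128, 129, 128, 128, 130, 132, 126, 107, 84, 74, 73, 74, 74, 83, 107, 125, 130, 129, 130, 131, 129, 130]
305 [130, 131, 130, 129, 130, 130, 126, 109, 84, 76, 74, 72, 77, 80, 101, 120, 128, 129, 129, 128, 129, 129]
320 [128, 130, 131, 130, 133, 131, 126, 110, 86, 76, 72, 75, 76, 76, 95, 115, 126, 131, 132, 128, 126, 130]
335 [130, 130, 128, 129, 130, 129, 129, 131, 131, 131, 129, 129, 129, 129, 128, 130, 130, 131, 129, 129, 129, 130]
[7.27585548e+02 1.16865551e+02 1.77444828e-01]
[542.0660141  117.28480053  -1.38998521]
[360.24417549 117.09952217   1.58109443]
```

The pictures show the near case at about (375,298) in the top view, close to square, and the far case at about (367,231), yawed about +6°. The line runs down column 278. Before moving I'll check the lamp clearance and look at the detail.

```bash
python3 - <<'E'
from h import *
p=eyes.snapshot("top"); w=cloud(p)
for u,v in [(40,290),(90,290),(50,345),(60,230),(130,450),(160,470),(325,460)]: print((u,v),w[v,u].round())
q=w[225:360,0:110].reshape(-1,3); m=q[q[:,2]>150]; print(m.min(0),m.max(0))
# line centre at both ends
g=cv2.cvtColor(p["color"],cv2.COLOR_BGR2HSV)[:,:,2].astype(float)
for v in (200,230,260,290,320):
    wt=np.clip(125-g[v,268:292],0,None); u=(wt*np.arange(268,292)).sum()/wt.sum()
    K,R,t=p["K"],p["R"],p["t"]; d=R.T@np.linalg.inv(K)@[u,v,1]; o=-R.T@t
    print((o-d*o[2]/d[2]).round(1))
# case side face check from side cam
p=eyes.snapshot("side"); w=cloud(p)
q=w[230:380,250:390].reshape(-1,3)
for nm,lo,hi in [("near",390,510),("far",545,670)]:
    m=q[(q[:,0]>lo)&(q[:,0]<hi)&(q[:,2]>84)&(q[:,2]<97)]
    print(nm,cv2.minAreaRect(m[:,:2].astype(np.float32)),np.median(m,0))
    m=q[(q[:,0]>lo)&(q[:,0]<hi)&(q[:,2]>125)]
    print(nm,cv2.minAreaRect(m[:,:2].astype(np.float32)),np.median(m,0),m[:,2].max())
E
```

```text
(40, 290) [503. 411. 472.]
(90, 290) [501. 348. 450.]
(50, 345) [419. 402. 459.]
(60, 230) [594. 399. 447.]
(130, 450) [ 97. 457.  68.]
(160, 470) [ 50. 386.  65.]
(325, 460) [64. -3. 44.]
[392.54552994 338.90732594 423.36849676] [603.23499512 481.95479128 481.50288144]
[696.4 116.9   0. ]
[618.9 115.8   0. ]
[542.1 114.8   0. ]
[465.8 113.4   0. ]
[390.1 112.4   0. ]
near ((453.0360412597656, -124.98079681396484), (101.8960952758789, 94.83425903320312), 0.713537871837616) [ 448.85168247 -131.84233503   87.62344046]
near ((452.6810302734375, -123.69075775146484), (14.227092742919922, 83.34027099609375), 89.52279663085938) [ 450.7550981  -124.88713852  136.99047607] 142.61142537187445
far ((608.17431640625, -108.04766082763672), (103.01097106933594, 94.67486572265625), 5.8277506828308105) [ 604.15134949 -114.20799807   87.46961003]
far ((608.6026611328125, -106.2850341796875), (81.95518493652344, 13.190673828125), 5.881323337554932) [ 605.96625669 -107.9506945   136.61811204] 142.92562285577483
```

View pics/topz.png

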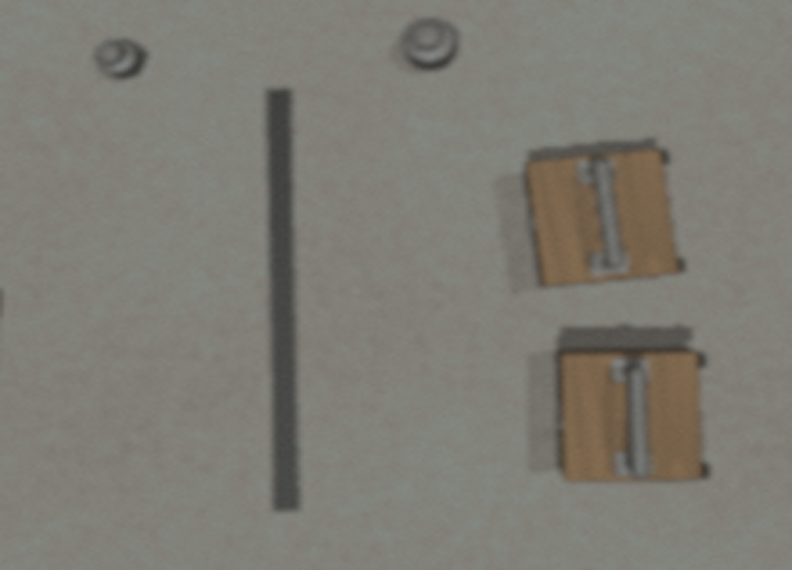

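Request:
send_rows(turn=[[0, 0, 0], [0, 0, 0], [0, 0, 0], [0, 0, 0], [0, 0, 3], [0, 0, 7], [0, 0, 11], [0, 0, 14]], delta_pos=[[-0.014, -0.053, 0], [-0.028, -0.107, 0], [-0.042, -0.16, 0], [-0.055, -0.213, 0], [-0.006, -0.233, 0], [0.044, -0.256, 0], [0.091, -0.284, 0], [0.134, -0.319, 0]], jaw=[0.0854, 0.0854, 0.08, 0.06, 0.05, 0.04, 0.03, 0.03])

```text
clock: 1.95
ee_pos: [302.5, 334.4, 242.8]
tool_rot: [3.14, 0.001, 3.138]
ft_force: [0.2, 0.9, 0.3]
width: 29.9
```

Request:
send_rows(turn=[[0, 0, 0], [0, 0, 0], [0, 0, 0], [0, 0, 0], [0, 0, 0], [0, 0, 0], [0, 0, 0], [0, 0, 0]], delta_pos=[[0.043, -0.044, 0], [0.079, -0.094, 0], [0.109, -0.15, 0], [0.13, -0.208, 0], [0.143, -0.267, 0], [0.148, -0.326, 0], [0.15, -0.385, 0], [0.15, -0.44, 0]], jaw=[0.03, 0.03, 0.03, 0.03, 0.03, 0.03, 0.03, 0.03])

```text
clock: 2.95
ee_pos: [452.5, -107.7, 243.3]
tool_rot: [3.14, 0.002, 3.138]
ft_force: [1.4, -0.6, -0.6]
width: 29.6
```

```bash
python3 - <<'E'
from h import *
s=env.read_state(); print(s["ee_pos"],s["tool_rot"],s["joints"].round(2),s["width"])
p=eyes.snapshot("wrist"); cv2.imwrite("pics/w1.png",p["color"])
w=cloud(p); q=w.reshape(-1,3)
m=q[(q[:,2]>125)&(q[:,2]<150)&(abs(q[:,0]-452)<60)&(abs(q[:,1]+123)<30)]
print(len(m), m.mean(0), cv2.minAreaRect(m[:,:2].astype(np.float32)) if len(m) else 0)
E
```

```text
[ 452.49833449 -107.67659397  243.28061429] [3.14012778e+00 2.32146326e-03 3.13788778e+00] [-0.36  0.12  0.56  2.04 -0.08  1.    1.8 ] 29.595537136355244
1725 [ 449.04199676 -121.92125752  140.43625104] ((451.5206604003906, -122.20108032226562), (82.30931091308594, 11.987666130065918), 0.6094448566436768)
```

View pics/w1.png

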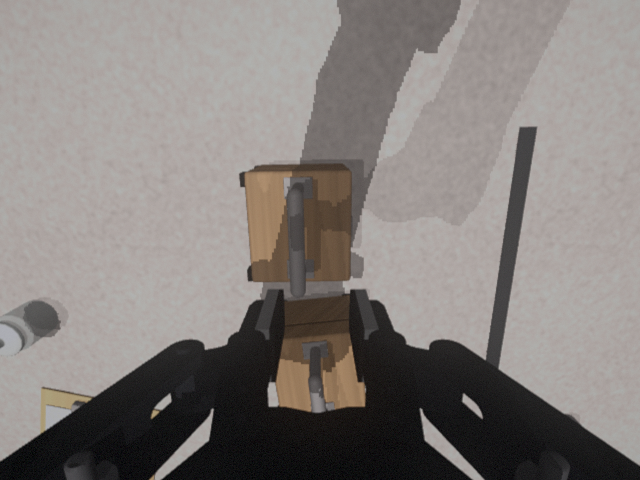

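Request:
send_rows(turn=[[0, 0, 0], [0, 0, 0], [0, 0, 0], [0, 0, 0], [0, 0, 0], [0, 0, 0], [0, 0, 0], [0, 0, 0]], delta_pos=[[-0.001, -0.015, -0.02], [-0.001, -0.015, -0.05], [-0.001, -0.015, -0.08], [-0.001, -0.015, -0.1], [-0.001, -0.015, -0.112], [-0.001, -0.015, -0.115], [-0.001, -0.015, -0.115], [-0.001, -0.015, -0.115]], jaw=[0.026, 0.026, 0.026, 0.026, 0.026, 0.026, 0.026, 0.026])

```text
clock: 4.0
ee_pos: [450.7, -130.7, 129.2]
tool_rot: [-3.138, 0.004, 3.128]
ft_force: [-0.2, 1.9, -1.3]
width: 26.1
```

```bash
cat > plan.py <<'E'
from h import *
import sys
from scipy.spatial.transform import Rotation as Rn
def plan(bx,by,yawdeg,thetas,phis,off=0,back=6):
    s=env.read_state(); P=s["ee_pos"]; R0=Rn.from_euler("xyz",s["tool_rot"])
    yw=np.radians(yawdeg); Rc=Rn.from_euler("z",yawdeg,degrees=True)
    print("now",P.round(1),s["width"].round(1),s["ft_force"].round(1))
    for th,ph in zip(thetas,phis):
        t=np.radians(th);f=np.radians(ph)
        y=-45+45*np.cos(t)-134*np.sin(t); z=45*np.sin(t)+134*np.cos(t)+4*np.sin(t)**2
        zt=np.array([0,np.sin(f),-np.cos(f)]); j=np.array([0,np.cos(f),np.sin(f)])
        loc=np.array([0,y,z])+back*zt+off*j
        w=Rc.apply(loc)+[bx,by,0]
        Rt=Rc*Rn.from_euler("x",ph,degrees=True)*Rn.from_euler("xz",[180,180],degrees=True)
        rv=(Rt*R0.inv()).as_rotvec(degrees=True)
        print(th,ph,"turn",rv.round(1).tolist(),"d",((w-P)/1000).round(4).tolist())
E
python3 - <<'E'
from plan import *
plan(451.5,-122.2,0,range(0,100,5),[x/2 for x in range(0,100,5)])
p=eyes.snapshot("wrist"); cv2.imwrite("pics/w2.png",p["color"])
E
```

```text
Traceback (most recent call last):
  File "plan.py", line 7, in plan
    print("now",P.round(1),s["width"].round(1),s["ft_force"].round(1))
                           ^^^^^^^^^^^^^^^^
AttributeError: 'float' object has no attribute 'round'
```

```bash
sed -i 's/s\["width"\].round(1)/round(s["width"],1)/' plan.py
python3 - <<'E'
from plan import *
p=eyes.snapshot("wrist"); cv2.imwrite("pics/w2.png",p["color"])
print(env.read_state()["joint_velocities"].round(3))
plan(451.5,-122.2,0,range(0,100,5),[x/2 for x in range(0,100,5)])
E
```

```text
[ 0.002  0.001  0.001 -0.001 -0.002 -0.     0.002]
now [ 450.7 -130.7  129.2] 25.7 [-0.9  2.  -0.7]
0 0.0 turn [0.2, 0.2, 0.8] d [0.0008, 0.0085, -0.0012]
5 2.5 turn [2.7, 0.2, 0.8] d [0.0008, -0.0031, 0.0023]
10 5.0 turn [5.2, 0.2, 0.8] d [0.0008, -0.0149, 0.0048]
15 7.5 turn [7.7, 0.2, 0.8] d [0.0008, -0.0269, 0.0062]
20 10.0 turn [10.2, 0.2, 0.8] d [0.0008, -0.039, 0.0067]
25 12.5 turn [12.7, 0.1, 0.8] d [0.0008, -0.0511, 0.0062]
30 15.0 turn [15.2, 0.1, 0.8] d [0.0008, -0.063, 0.0046]
35 17.5 turn [17.7, 0.1, 0.8] d [0.0008, -0.0747, 0.002]
40 20.0 turn [20.2, 0.1, 0.8] d [0.0008, -0.0861, -0.0016]
45 22.5 turn [22.7, 0.1, 0.8] d [0.0008, -0.0972, -0.0061]
50 25.0 turn [25.2, 0.0, 0.8] d [0.0008, -0.1077, -0.0116]
55 27.5 turn [27.7, 0.0, 0.8] d [0.0008, -0.1177, -0.0181]
60 30.0 turn [30.2, 0.0, 0.8] d [0.0008, -0.1271, -0.0254]
65 32.5 turn [32.7, -0.0, 0.9] d [0.0008, -0.1357, -0.0335]
70 35.0 turn [35.2, -0.0, 0.9] d [0.0008, -0.1436, -0.0424]
75 37.5 turn [37.7, -0.0, 0.9] d [0.0008, -0.1506, -0.052]
80 40.0 turn [40.2, -0.1, 0.9] d [0.0008, -0.1568, -0.0623]
85 42.5 turn [42.7, -0.1, 0.9] d [0.0008, -0.162, -0.0731]
90 45.0 turn [45.2, -0.1, 0.9] d [0.0008, -0.1663, -0.0844]
95 47.5 turn [47.7, -0.1, 0.9] d [0.0008, -0.1695, -0.0961]
```

View pics/w2.png

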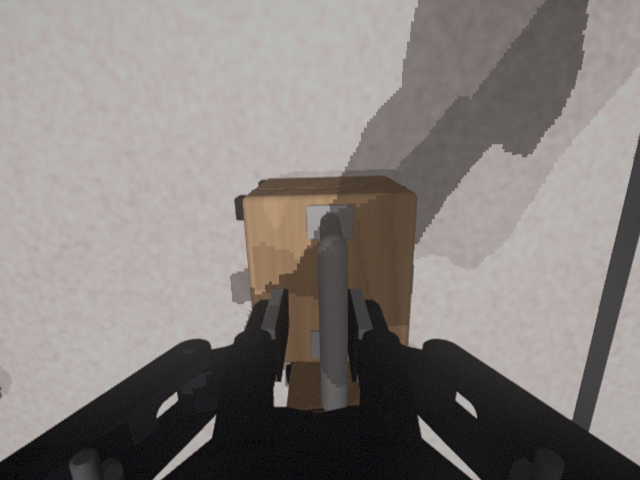

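Request:
send_rows(turn=[[2.7, 0.2, 0.8], [4.2, 0.2, 0.8], [6.2, 0.2, 0.8], [8.2, 0.2, 0.8], [10.2, 0.2, 0.8], [12.7, 0.1, 0.8], [15.2, 0.1, 0.8], [17.7, 0.1, 0.8]], delta_pos=[[0.001, -0.003, 0.002], [0.001, -0.01, 0.004], [0.001, -0.02, 0.0055], [0.001, -0.0293, 0.0064], [0.001, -0.039, 0.0067], [0.001, -0.0511, 0.0062], [0.001, -0.063, 0.0046], [0.001, -0.0747, 0.002]], jaw=[0.026, 0.026, 0.026, 0.026, 0.026, 0.026, 0.026, 0.026])

```text
clock: 5.05
ee_pos: [452.3, -206.5, 131.9]
tool_rot: [2.836, 0.002, 3.141]
ft_force: [0.2, 1.4, 0.2]
width: 25.7
```

```bash
cat > look.py <<'E'
from plan import *
def look(tag,crop=(230,180,500,420)):
    p=eyes.snapshot("side"); l,t,r,b=crop
    cv2.imwrite(f"pics/{tag}_s.png",cv2.resize(p["color"][t:b,l:r],None,fx=2.4,fy=2.4,interpolation=cv2.INTER_CUBIC))
    return p
E
python3 - <<'E'
from look import *
look("l1")
plan(451.5,-122.2,0,range(30,100,3),[x/2 for x in range(30,100,3)])
E
```

```text
now [ 451.8 -209.6  131.3] 26.1 [ 0.7 -2.8  0.4]
30 15.0 turn [-2.4, 0.1, 0.3] d [-0.0003, 0.0159, 0.0024]
33 16.5 turn [-0.9, 0.1, 0.3] d [-0.0003, 0.0089, 0.001]
36 18.0 turn [0.6, 0.1, 0.3] d [-0.0003, 0.0019, -0.0008]
39 19.5 turn [2.1, 0.1, 0.3] d [-0.0003, -0.0049, -0.0029]
42 21.0 turn [3.6, 0.1, 0.3] d [-0.0003, -0.0117, -0.0054]
45 22.5 turn [5.1, 0.1, 0.3] d [-0.0003, -0.0182, -0.0083]
48 24.0 turn [6.6, 0.1, 0.3] d [-0.0003, -0.0246, -0.0115]
51 25.5 turn [8.1, 0.1, 0.3] d [-0.0003, -0.0308, -0.015]
54 27.0 turn [9.6, 0.1, 0.3] d [-0.0003, -0.0368, -0.0189]
57 28.5 turn [11.1, 0.1, 0.3] d [-0.0003, -0.0426, -0.0231]
60 30.0 turn [12.6, 0.1, 0.3] d [-0.0003, -0.0481, -0.0275]
63 31.5 turn [14.1, 0.1, 0.3] d [-0.0003, -0.0534, -0.0323]
66 33.0 turn [15.6, 0.0, 0.3] d [-0.0003, -0.0584, -0.0374]
69 34.5 turn [17.1, 0.0, 0.3] d [-0.0003, -0.0632, -0.0427]
72 36.0 turn [18.6, 0.0, 0.3] d [-0.0003, -0.0676, -0.0484]
75 37.5 turn [20.1, 0.0, 0.3] d [-0.0003, -0.0717, -0.0542]
78 39.0 turn [21.6, 0.0, 0.3] d [-0.0003, -0.0755, -0.0603]
81 40.5 turn [23.1, 0.0, 0.3] d [-0.0003, -0.079, -0.0666]
84 42.0 turn [24.6, 0.0, 0.3] d [-0.0003, -0.0821, -0.0731]
87 43.5 turn [26.1, 0.0, 0.3] d [-0.0003, -0.0849, -0.0797]
90 45.0 turn [27.6, 0.0, 0.3] d [-0.0003, -0.0873, -0.0866]
93 46.5 turn [29.1, 0.0, 0.3] d [-0.0003, -0.0894, -0.0935]
96 48.0 turn [30.6, 0.0, 0.3] d [-0.0003, -0.0911, -0.1006]
99 49.5 turn [32.1, 0.0, 0.3] d [-0.0003, -0.0924, -0.1078]
```

View pics/l1_s.png

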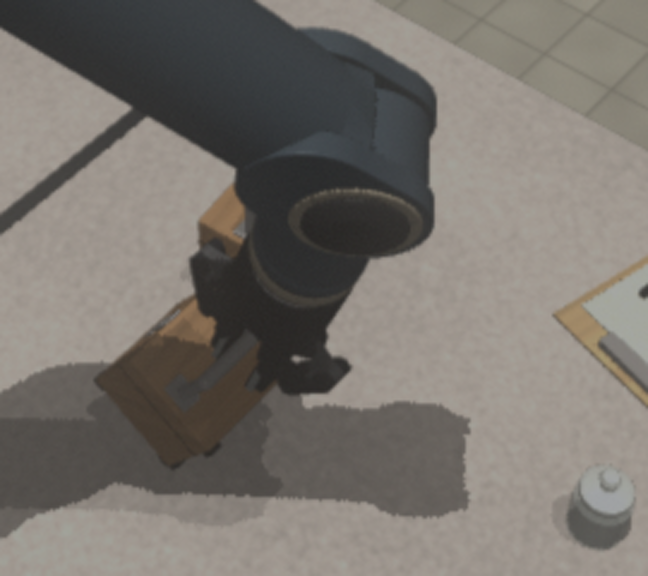

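The case is tipping between the fingers, so I'll continue slowly through the balance point.

Request:
send_rows(turn=[[2.1, 0.1, 0.3], [3.6, 0.1, 0.3], [5.1, 0.1, 0.3], [6.6, 0.1, 0.3], [8.1, 0.1, 0.3], [9.6, 0.1, 0.3], [11.1, 0.1, 0.3], [12.6, 0.1, 0.3]], delta_pos=[[0, -0.005, -0.003], [0, -0.0117, -0.0054], [0, -0.0182, -0.0083], [0, -0.0246, -0.0115], [0, -0.0308, -0.015], [0, -0.0368, -0.0189], [0, -0.0426, -0.0231], [0, -0.0481, -0.0275]], jaw=[0.026, 0.026, 0.026, 0.026, 0.026, 0.026, 0.026, 0.026])

```text
clock: 6.1
ee_pos: [451.7, -258.3, 103.4]
tool_rot: [2.617, -0.001, -3.141]
ft_force: [0.7, -0.9, 0.0]
width: 26.1
```

```bash
python3 - <<'E'
from look import *
look("l2")
plan(451.5,-122.2,0,range(60,103,3),[x/2 for x in range(60,103,3)])
E
```

```text
now [ 451.2 -259.7  102.6] 25.9 [ 0.3 -1.4  0.4]
60 30.0 turn [-0.0, -0.1, 0.1] d [0.0003, 0.002, 0.0011]
63 31.5 turn [1.5, -0.1, 0.1] d [0.0003, -0.0033, -0.0036]
66 33.0 turn [3.0, -0.1, 0.1] d [0.0003, -0.0083, -0.0087]
69 34.5 turn [4.5, -0.1, 0.1] d [0.0003, -0.013, -0.0141]
72 36.0 turn [6.0, -0.1, 0.1] d [0.0003, -0.0175, -0.0197]
75 37.5 turn [7.5, -0.1, 0.1] d [0.0003, -0.0216, -0.0255]
78 39.0 turn [9.0, -0.1, 0.1] d [0.0003, -0.0254, -0.0316]
81 40.5 turn [10.5, -0.1, 0.1] d [0.0003, -0.0289, -0.0379]
84 42.0 turn [12.0, -0.1, 0.1] d [0.0003, -0.032, -0.0444]
87 43.5 turn [13.5, -0.1, 0.1] d [0.0003, -0.0348, -0.051]
90 45.0 turn [15.0, -0.1, 0.1] d [0.0003, -0.0372, -0.0579]
93 46.5 turn [16.5, -0.1, 0.1] d [0.0003, -0.0393, -0.0648]
96 48.0 turn [18.0, -0.1, 0.1] d [0.0003, -0.041, -0.0719]
99 49.5 turn [19.5, -0.1, 0.1] d [0.0003, -0.0423, -0.0791]
102 51.0 turn [21.0, -0.1, 0.1] d [0.0003, -0.0432, -0.0864]
```

View pics/l2_s.png

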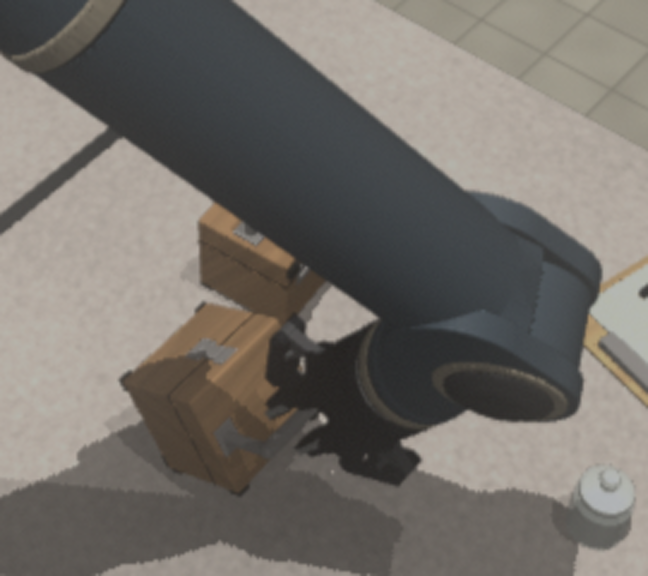

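Request:
send_rows(turn=[[1.5, -0.1, 0.1], [3, -0.1, 0.1], [4.5, -0.1, 0.1], [6, -0.1, 0.1], [7.5, -0.1, 0.1], [9, -0.1, 0.1], [10.5, -0.1, 0.1], [11.5, -0.1, 0.1]], delta_pos=[[0, -0.0033, -0.0036], [0, -0.0083, -0.0087], [0, -0.013, -0.0141], [0, -0.0175, -0.0197], [0, -0.0216, -0.0255], [0, -0.0254, -0.0316], [0, -0.0289, -0.0379], [0, -0.031, -0.042]], jaw=[0.026, 0.026, 0.026, 0.026, 0.026, 0.026, 0.026, 0.026])

```text
clock: 7.15
ee_pos: [451.1, -291.3, 59.9]
tool_rot: [2.416, -0.0, 3.141]
ft_force: [0.8, -2.3, -0.8]
width: 26.1
```

```bash
python3 - <<'E'
from look import *
look("l3")
plan(451.5,-122.2,0,range(80,103,2),[x/2 for x in range(80,103,2)])
E
```

```text
now [ 450.7 -291.7   59.3] 25.9 [ 0.7 -2.5 -2.2]
80 40.0 turn [-1.6, -0.1, 0.1] d [0.0008, 0.0042, 0.0076]
82 41.0 turn [-0.6, -0.1, 0.1] d [0.0008, 0.002, 0.0033]
84 42.0 turn [0.4, -0.1, 0.1] d [0.0008, -0.0, -0.001]
86 43.0 turn [1.4, -0.1, 0.1] d [0.0008, -0.0019, -0.0054]
88 44.0 turn [2.4, -0.1, 0.1] d [0.0008, -0.0037, -0.0099]
90 45.0 turn [3.4, -0.1, 0.1] d [0.0008, -0.0052, -0.0145]
92 46.0 turn [4.4, -0.1, 0.1] d [0.0008, -0.0066, -0.0191]
94 47.0 turn [5.4, -0.1, 0.1] d [0.0008, -0.0079, -0.0238]
96 48.0 turn [6.4, -0.1, 0.1] d [0.0008, -0.009, -0.0286]
98 49.0 turn [7.4, -0.1, 0.1] d [0.0008, -0.0099, -0.0334]
100 50.0 turn [8.4, -0.1, 0.1] d [0.0008, -0.0107, -0.0382]
102 51.0 turn [9.4, -0.1, 0.1] d [0.0008, -0.0112, -0.043]
```

View pics/l3_s.png

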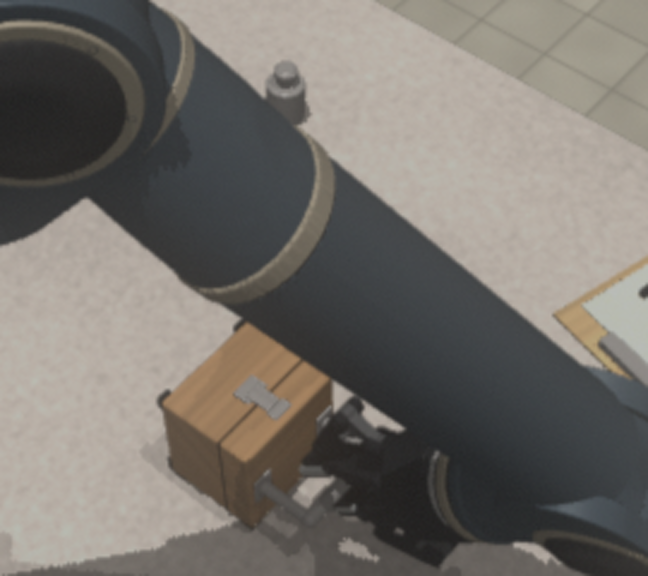

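Request:
send_rows(turn=[[0.4, -0.1, 0.1], [0.9, -0.1, 0.1], [1.4, -0.1, 0.1], [1.9, -0.1, 0.1], [2.4, -0.1, 0.1], [2.9, -0.1, 0.1], [3.4, -0.1, 0.1], [3.4, -0.1, 0.1]], delta_pos=[[0, 0, -0.001], [0, -0.001, -0.0032], [0, -0.0019, -0.0054], [0, -0.0028, -0.0077], [0, -0.0037, -0.01], [0, -0.0045, -0.0122], [0, -0.0052, -0.0145], [0, -0.0052, -0.0145]], jaw=[0.026, 0.026, 0.026, 0.026, 0.026, 0.026, 0.026, 0.026])

```text
clock: 8.2
ee_pos: [450.5, -296.6, 44.5]
tool_rot: [2.355, 0.0, -3.141]
ft_force: [0.6, 0.6, -1.0]
width: 25.9
```

```bash
python3 - <<'E'
from look import *
look("l4")
s=env.read_state(); print(s["ee_pos"],s["ft_force"],s["joints"].round(2))
p=eyes.snapshot("wrist"); cv2.imwrite("pics/w4.png",p["color"])
p=eyes.snapshot("top"); w=cloud(p).reshape(-1,3)
m=w[(w[:,0]>390)&(w[:,0]<510)&(w[:,1]>-270)&(w[:,1]<-140)&(w[:,2]>75)&(w[:,2]<115)]
if len(m): print(len(m),m.mean(0),np.linalg.lstsq(np.c_[m[:,:2]-m[:,:2].mean(0),np.ones(len(m))],m[:,2],rcond=None)[0],cv2.minAreaRect(m[:,:2].astype(np.float32)))
E
```

```text
[ 450.64247552 -296.58700326   44.62768081] [ 0.50562078 -0.66698102  0.13514182] [ 0.82  0.8  -0.06  1.7  -0.51  1.29  2.65]
1634 [ 452.45024051 -214.4845222    93.13645546] [ 1.54293182e-03 -2.11560203e-02  9.31364555e+01] ((451.27740478515625, -214.46559143066406), (89.09403228759766, 99.75325775146484), 89.94868469238281)
```

View pics/l4_s.png

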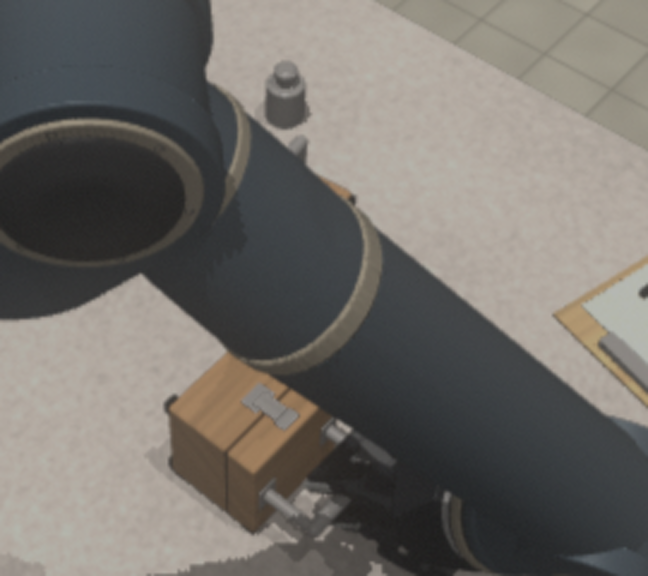

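View pics/w4.png

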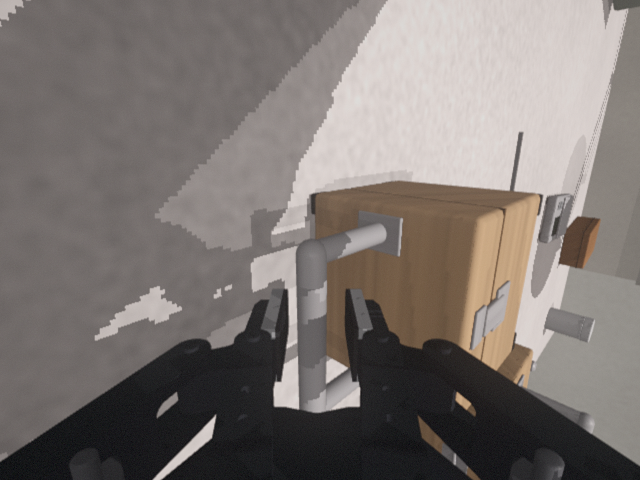

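Case one lies on its back with the bar free between the pads. Joint 7 is near its limit, so I'll back out along the tool axis while turning a little about that axis.

Request:
send_rows(turn=[[0, 1.5, -1.5], [0, 3, -3], [0, 4, -4], [0, 5, -5], [0, 5, -5], [-3, 5, -5], [-8, 5, -5], [-12, 5, -5]], delta_pos=[[0, -0.003, 0.003], [0, -0.009, 0.009], [0, -0.018, 0.018], [0, -0.028, 0.028], [0, -0.04, 0.04], [0, -0.05, 0.06], [0, -0.05, 0.085], [0, -0.05, 0.105]], jaw=[0.026, 0.026, 0.026, 0.03, 0.03, 0.03, 0.03, 0.03])

```text
clock: 9.35
ee_pos: [451.0, -347.8, 151.7]
tool_rot: [2.573, -0.075, 3.045]
ft_force: [-0.0, 0.2, 0.8]
width: 29.7
```

```bash
python3 - <<'E'
from look import *
s=env.read_state(); print(s["ee_pos"],s["ft_force"],s["joints"].round(2))
p=look("l5")
p=eyes.snapshot("top"); w=cloud(p).reshape(-1,3)
m=w[(w[:,0]>390)&(w[:,0]<510)&(w[:,1]>-270)&(w[:,1]<-140)&(w[:,2]>75)&(w[:,2]<115)]
if len(m): print(len(m),m.mean(0),np.linalg.lstsq(np.c_[m[:,:2]-m[:,:2].mean(0),np.ones(len(m))],m[:,2],rcond=None)[0],cv2.minAreaRect(m[:,:2].astype(np.float32)))
cv2.imwrite("pics/t5.png",p["color"])
E
```

```text
[ 451.03817033 -347.7641106   151.71864408] [-0.00740631  0.23655264  0.84407657] [ 0.75  0.61  0.04  1.64 -0.42  1.35  2.43]
1633 [ 452.42036381 -214.42750537   93.22621932] [ 1.85710493e-03 -2.13592961e-02  9.32262193e+01] ((451.52923583984375, -214.82229614257812), (99.68827819824219, 89.2060546875), 0.22469913959503174)
```

View pics/l5_s.png

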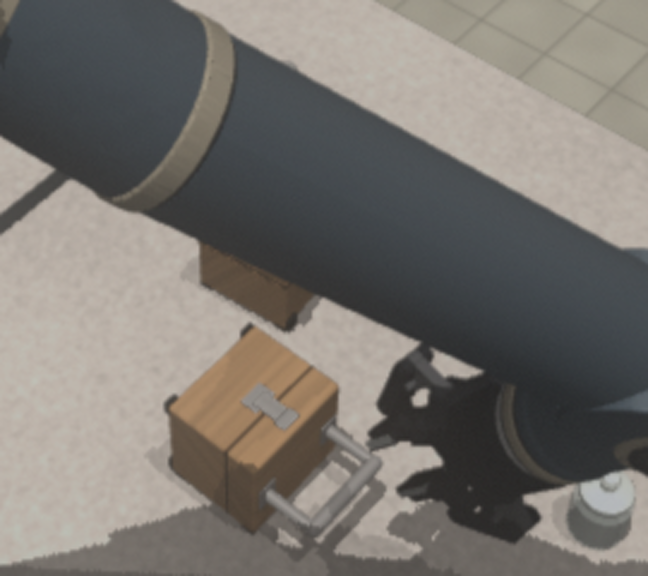

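View pics/t5.png

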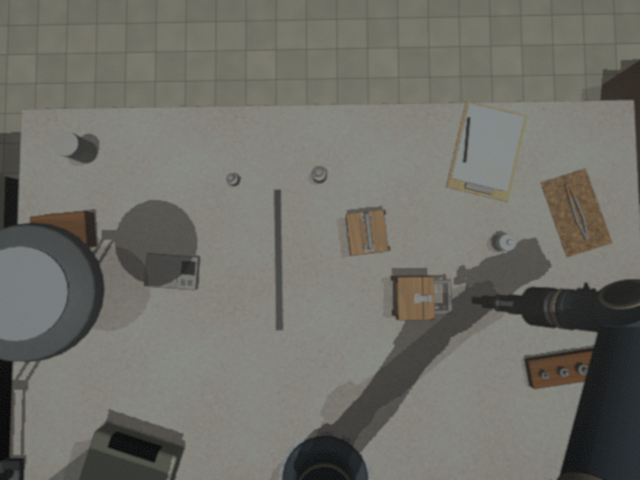

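Request:
send_rows(turn=[[-5, 0, 0], [-10, 0, 0], [-15, 0, 0], [-20, 0, 0], [-25, 0, 0], [-30, 0, 0], [-33, 0, 0], [-33, 0, 0]], delta_pos=[[0, 0, 0.03], [0, 0, 0.06], [0.01, 0.02, 0.09], [0.03, 0.05, 0.11], [0.06, 0.08, 0.12], [0.1, 0.11, 0.12], [0.13, 0.14, 0.12], [0.15, 0.16, 0.12]], jaw=[0.03, 0.03, 0.03, 0.03, 0.03, 0.03, 0.03, 0.03])

```text
clock: 10.45
ee_pos: [604.1, -183.7, 273.3]
tool_rot: [-3.138, -0.01, 3.029]
ft_force: [-0.9, -0.6, 0.7]
width: 30.0
```

```bash
python3 - <<'E'
from look import *
s=env.read_state(); print(s["ee_pos"],s["tool_rot"],s["joints"].round(2))
R0=Rn.from_euler("xyz",s["tool_rot"])
for y in (170,160,150,140,130,120,110,100,90,80): print(y,((Rn.from_euler("z",y,degrees=True)*Rn.from_euler("x",180,degrees=True))*R0.inv()).as_rotvec(degrees=True).round(1))
E
```

```text
[ 604.07040556 -183.7420669   273.28327454] [-3.13824574 -0.01002044  3.02857443] [ 0.2   0.38  0.04  1.6  -0.01  1.17  1.7 ]
170 [ 0.1 -0.6 -3.5]
160 [  0.1  -0.6 -13.5]
150 [  0.   -0.6 -23.5]
140 [ -0.1  -0.6 -33.5]
130 [ -0.1  -0.6 -43.5]
120 [ -0.2  -0.6 -53.5]
110 [ -0.2  -0.6 -63.5]
100 [ -0.3  -0.6 -73.5]
90 [ -0.3  -0.6 -83.5]
80 [ -0.4  -0.6 -93.5]
```

Request:
send_rows(turn=[[0, 0, -10], [0, 0, -20], [0, 0, -30], [0, 0, -40], [0, 0, -50], [0, 0, -60], [0, 0, -70], [0, -0.6, -80]], delta_pos=[[0, 0, 0], [0, 0, 0], [0, 0, 0], [0, 0, 0], [0, 0, 0], [0, 0, 0], [0, 0, 0], [0, 0, 0]], jaw=[0.03, 0.03, 0.03, 0.03, 0.03, 0.03, 0.03, 0.03])

```text
clock: 11.45
ee_pos: [603.8, -184.6, 272.4]
tool_rot: [3.14, -0.004, 1.625]
ft_force: [-0.1, 0.5, 1.0]
width: 30.0
```

Request:
send_rows(turn=[[0, 0, -10], [0, 0, -20], [0, 0, -30], [0, 0, -40], [0, 0, -50], [0, 0, -60], [0, 0, -70], [0, 0, -80]], delta_pos=[[0, 0.01, 0], [0, 0.02, -0.01], [0, 0.035, -0.02], [0, 0.05, -0.03], [0, 0.06, -0.04], [0, 0.07, -0.04], [0, 0.074, -0.04], [0, 0.074, -0.04]], jaw=[0.03, 0.03, 0.03, 0.03, 0.03, 0.03, 0.028, 0.026])

```text
clock: 12.45
ee_pos: [603.6, -110.6, 231.6]
tool_rot: [3.141, -0.002, 0.223]
ft_force: [-0.4, 0.5, -0.3]
width: 25.8
```

```bash
python3 - <<'E'
from look import *
p=eyes.snapshot("wrist"); cv2.imwrite("pics/w6.png",p["color"])
w=cloud(p); q=w.reshape(-1,3)
m=q[(q[:,2]>130)&(q[:,2]<150)&(abs(q[:,0]-606)<60)&(abs(q[:,1]+106)<30)]
print(len(m), m.mean(0), cv2.minAreaRect(m[:,:2].astype(np.float32)) if len(m) else 0)
p=eyes.snapshot("top")
q=cloud(p).reshape(-1,3)
m=q[(q[:,2]>130)&(q[:,2]<150)&(abs(q[:,0]-606)<60)&(abs(q[:,1]+106)<30)]
print(len(m), cv2.minAreaRect(m[:,:2].astype(np.float32)) if len(m) else 0)
s=env.read_state(); print(s["ee_pos"],s["tool_rot"],s["joints"].round(2),s["ft_force"])
E
```

```text
1923 [ 611.51811828 -105.01830228  140.51593458] ((608.959228515625, -105.39099884033203), (82.57320404052734, 11.998556137084961), 6.138391017913818)
0 0
[ 603.58109068 -110.91668482  231.60875637] [ 3.14001192e+00 -1.58742250e-03  2.28758705e-01] [-0.32  0.42  0.59  1.73 -0.26  1.07 -0.99] [ 0.29428475  0.84492583 -0.37541427]
```

View pics/w6.png

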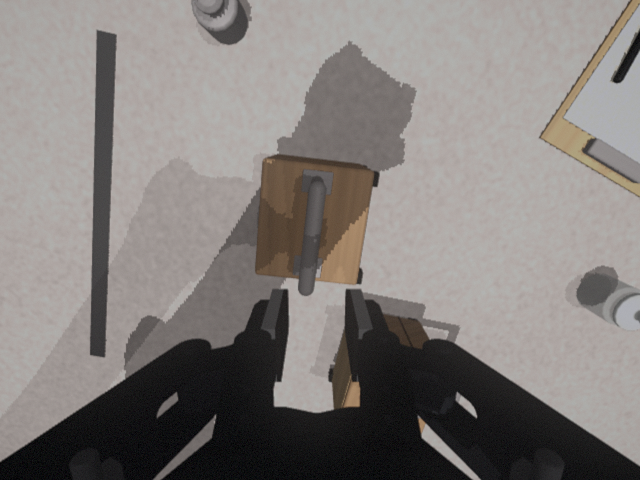

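Request:
send_rows(turn=[[0, 0, -3], [0, 0, -7], [0, 0, -7], [0, 0, -7], [0, 0, -7], [0, 0, -7], [0, 0, -7], [0, 0, -7]], delta_pos=[[0.004, 0.005, -0.01], [0.004, 0.005, -0.025], [0.004, 0.005, -0.04], [0.004, 0.005, -0.055], [0.004, 0.005, -0.065], [0.004, 0.005, -0.07], [0.004, 0.005, -0.07], [0.004, 0.005, -0.07]], jaw=[0.028, 0.028, 0.028, 0.028, 0.028, 0.028, 0.028, 0.028])

```text
clock: 13.55
ee_pos: [608.0, -106.0, 162.1]
tool_rot: [3.14, -0.003, 0.107]
ft_force: [0.5, 0.5, -0.3]
width: 27.9
```

```bash
sed -i 's/Rn.from_euler("xz",\[180,180\],degrees=True)/Rn.from_euler("x",180,degrees=True)/' plan.py; python3 - <<'E'
from look import *
p=eyes.snapshot("wrist"); cv2.imwrite("pics/w7.png",p["color"])
plan(607.5,-105.6,6.1,range(0,40,4),[x/2 for x in range(0,40,4)])
E
```

```text
now [ 608.  -106.   162.2] 28.1 [-0.2 -0.1 -0.1]
0 0.0 turn [0.1, 0.2, -0.0] d [-0.0005, 0.0004, -0.0342]
4 2.0 turn [2.1, 0.4, -0.0] d [0.0005, -0.0088, -0.0313]
8 4.0 turn [4.1, 0.6, -0.0] d [0.0015, -0.0181, -0.0291]
12 6.0 turn [6.0, 0.8, -0.0] d [0.0025, -0.0276, -0.0275]
16 8.0 turn [8.0, 1.0, -0.0] d [0.0036, -0.0372, -0.0266]
20 10.0 turn [10.0, 1.2, 0.0] d [0.0046, -0.0468, -0.0263]
24 12.0 turn [12.0, 1.4, 0.0] d [0.0056, -0.0564, -0.0267]
28 14.0 turn [14.0, 1.7, 0.0] d [0.0066, -0.0659, -0.0277]
32 16.0 turn [16.0, 1.9, 0.0] d [0.0076, -0.0753, -0.0293]
36 18.0 turn [18.0, 2.1, 0.0] d [0.0086, -0.0846, -0.0316]
```

View pics/w7.png

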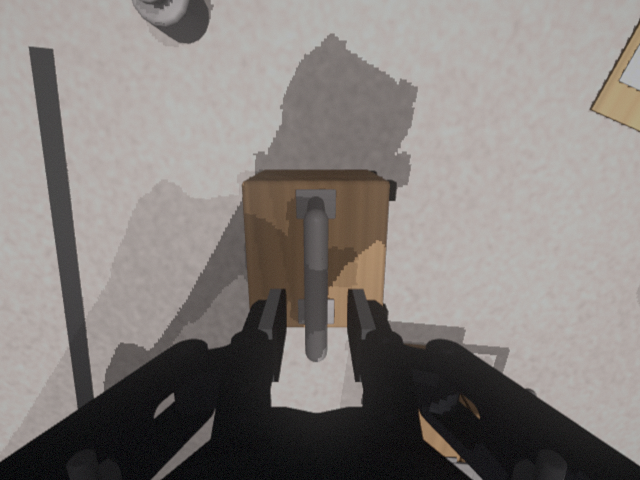

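Request:
send_rows(turn=[[0, 0.2, 0], [0, 0.2, 0], [0, 0.2, 0], [0, 0.2, 0], [2.1, 0.4, 0], [4.1, 0.6, 0], [6, 0.8, 0], [8, 1, 0]], delta_pos=[[-0.0005, 0, -0.012], [-0.0005, 0, -0.024], [-0.0005, 0, -0.034], [-0.0005, 0, -0.034], [0.0005, -0.0088, -0.0313], [0.0015, -0.0181, -0.0291], [0.0025, -0.0276, -0.0275], [0.0036, -0.0372, -0.0266]], jaw=[0.026, 0.026, 0.026, 0.026, 0.026, 0.026, 0.026, 0.026])

```text
clock: 14.6
ee_pos: [611.9, -142.8, 136.2]
tool_rot: [-3.0, -0.001, 0.107]
ft_force: [-0.7, 1.4, 1.5]
width: 26.1
```

```bash
python3 - <<'E'
from look import *
look("l6")
plan(607.5,-105.6,6.1,range(16,60,4),[x/2 for x in range(16,60,4)])
E
```

```text
now [ 611.9 -146.2  136.3] 25.9 [ 0.  -1.1  1.2]
16 8.0 turn [0.0, 0.1, 0.2] d [-0.0004, 0.0029, -0.0008]
20 10.0 turn [2.0, 0.3, 0.2] d [0.0007, -0.0067, -0.0005]
24 12.0 turn [4.0, 0.5, 0.2] d [0.0017, -0.0163, -0.0008]
28 14.0 turn [6.0, 0.7, 0.2] d [0.0027, -0.0258, -0.0018]
32 16.0 turn [8.0, 0.9, 0.2] d [0.0037, -0.0352, -0.0035]
36 18.0 turn [10.0, 1.1, 0.2] d [0.0047, -0.0445, -0.0058]
40 20.0 turn [12.0, 1.4, 0.2] d [0.0057, -0.0535, -0.0088]
44 22.0 turn [14.0, 1.6, 0.2] d [0.0066, -0.0623, -0.0123]
48 24.0 turn [15.9, 1.8, 0.2] d [0.0075, -0.0708, -0.0165]
52 26.0 turn [17.9, 2.0, 0.2] d [0.0084, -0.079, -0.0213]
56 28.0 turn [19.9, 2.2, 0.2] d [0.0092, -0.0868, -0.0267]
```

View pics/l6_s.png

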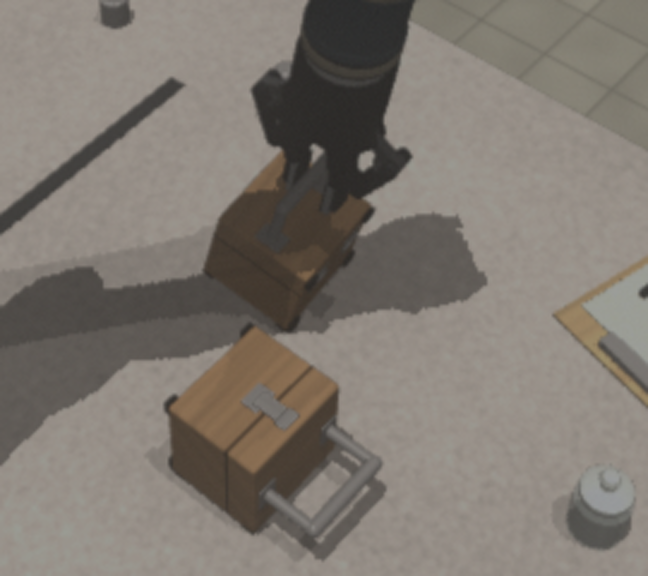

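Request:
send_rows(turn=[[2, 0.3, 0.2], [4, 0.5, 0.2], [6, 0.7, 0.2], [8, 0.9, 0.2], [10, 1.1, 0.2], [12, 1.4, 0.2], [13.5, 1.5, 0.2], [15, 1.7, 0.2]], delta_pos=[[0.0007, -0.0067, -0.0005], [0.0017, -0.0163, -0.0008], [0.0027, -0.0258, -0.0018], [0.0037, -0.0352, -0.0035], [0.0047, -0.0445, -0.0058], [0.0057, -0.0535, -0.0088], [0.0064, -0.06, -0.0114], [0.007, -0.0666, -0.0144]], jaw=[0.026, 0.026, 0.026, 0.026, 0.026, 0.026, 0.026, 0.026])

```text
clock: 15.65
ee_pos: [618.8, -213.2, 121.6]
tool_rot: [-2.738, 0.001, 0.107]
ft_force: [1.0, -0.6, 0.8]
width: 26.0
```

```bash
python3 - <<'E'
from look import *
look("l7")
print(env.read_state()["joints"].round(2))
plan(607.5,-105.6,6.1,range(46,80,3),[x/2 for x in range(46,80,3)])
E
```

```text
[ 0.16  0.69  0.4   1.58 -0.61  1.24 -0.66]
now [ 618.3 -215.1  120.8] 25.8 [-0.  -0.9 -0.8]
46 23.0 turn [-0.1, -0.1, 0.1] d [0.0007, 0.0023, 0.0012]
49 24.5 turn [1.4, 0.0, 0.1] d [0.0013, -0.004, -0.0021]
52 26.0 turn [2.9, 0.2, 0.1] d [0.002, -0.0101, -0.0057]
55 27.5 turn [4.4, 0.4, 0.1] d [0.0026, -0.016, -0.0097]
58 29.0 turn [5.9, 0.5, 0.1] d [0.0032, -0.0216, -0.014]
61 30.5 turn [7.4, 0.7, 0.1] d [0.0038, -0.0271, -0.0185]
64 32.0 turn [8.9, 0.8, 0.1] d [0.0043, -0.0322, -0.0234]
67 33.5 turn [10.4, 1.0, 0.1] d [0.0049, -0.0371, -0.0286]
70 35.0 turn [11.9, 1.1, 0.1] d [0.0054, -0.0417, -0.034]
73 36.5 turn [13.3, 1.3, 0.1] d [0.0058, -0.046, -0.0397]
76 38.0 turn [14.8, 1.5, 0.1] d [0.0062, -0.05, -0.0456]
79 39.5 turn [16.3, 1.6, 0.1] d [0.0066, -0.0537, -0.0518]
```

View pics/l7_s.png

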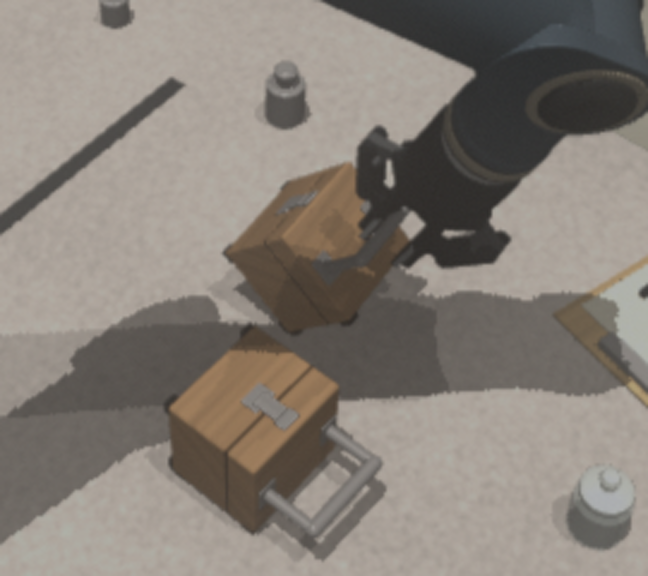

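Request:
send_rows(turn=[[1.4, 0, 0.1], [2.9, 0.2, 0.1], [4.4, 0.4, 0.1], [5.9, 0.5, 0.1], [7.4, 0.7, 0.1], [8.9, 0.8, 0.1], [10.4, 1, 0.1], [11.9, 1.1, 0.1]], delta_pos=[[0.0013, -0.004, -0.0021], [0.002, -0.0101, -0.0057], [0.0026, -0.016, -0.0097], [0.0032, -0.0216, -0.014], [0.0038, -0.0271, -0.0185], [0.0043, -0.0322, -0.0234], [0.0049, -0.0371, -0.0286], [0.0054, -0.0417, -0.034]], jaw=[0.026, 0.026, 0.026, 0.026, 0.026, 0.026, 0.026, 0.026])

```text
clock: 16.7
ee_pos: [623.7, -257.3, 86.3]
tool_rot: [-2.528, -0.001, 0.106]
ft_force: [1.6, -1.6, -0.6]
width: 26.2
```

```bash
python3 - <<'E'
from look import *
look("l8")
plan(607.5,-105.6,6.1,range(70,100,3),[x/2 for x in range(70,100,3)])
E
```

```text
now [ 623.  -258.5   84.8] 26.1 [-0.4 -2.9 -0.8]
70 35.0 turn [-0.1, -0.1, 0.1] d [0.0007, 0.0017, 0.0019]
73 36.5 turn [1.4, 0.1, 0.1] d [0.0012, -0.0026, -0.0037]
76 38.0 turn [2.9, 0.3, 0.1] d [0.0016, -0.0066, -0.0097]
79 39.5 turn [4.4, 0.4, 0.1] d [0.002, -0.0103, -0.0158]
82 41.0 turn [5.9, 0.6, 0.1] d [0.0023, -0.0136, -0.0222]
85 42.5 turn [7.3, 0.7, 0.1] d [0.0027, -0.0166, -0.0287]
88 44.0 turn [8.8, 0.9, 0.1] d [0.0029, -0.0193, -0.0355]
91 45.5 turn [10.3, 1.0, 0.1] d [0.0032, -0.0215, -0.0423]
94 47.0 turn [11.8, 1.2, 0.1] d [0.0034, -0.0235, -0.0494]
97 48.5 turn [13.3, 1.4, 0.1] d [0.0036, -0.025, -0.0565]
```

View pics/l8_s.png

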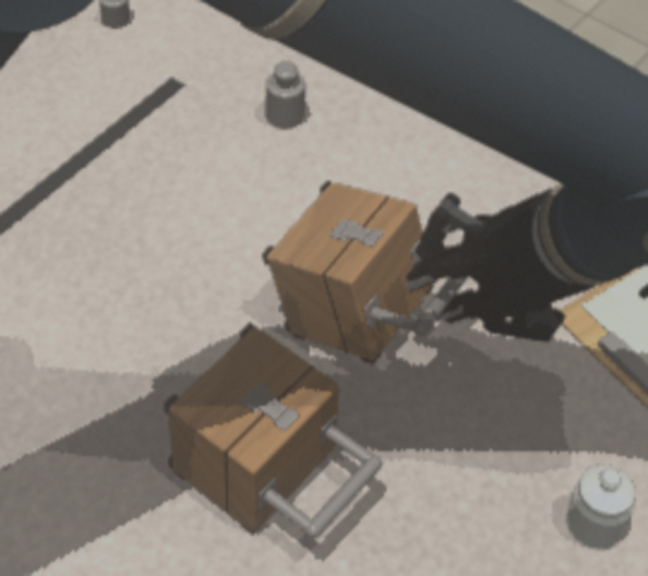

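Request:
send_rows(turn=[[1.4, 0.1, 0.1], [2.9, 0.3, 0.1], [4.4, 0.4, 0.1], [5.9, 0.6, 0.1], [6.9, 0.6, 0.1], [7.8, 0.8, 0.1], [8.8, 0.9, 0.1], [9.8, 1, 0.1]], delta_pos=[[0.0012, -0.0026, -0.0037], [0.0016, -0.0066, -0.0097], [0.002, -0.0103, -0.0158], [0.0023, -0.0136, -0.0222], [0.0025, -0.0156, -0.0265], [0.0027, -0.0175, -0.031], [0.0029, -0.0193, -0.0355], [0.0031, -0.0208, -0.04]], jaw=[0.026, 0.026, 0.026, 0.026, 0.026, 0.026, 0.026, 0.026])

```text
clock: 17.75
ee_pos: [626.2, -279.1, 44.9]
tool_rot: [-2.355, -0.0, 0.107]
ft_force: [0.5, -0.3, -0.2]
width: 25.8
```

```bash
python3 - <<'E'
from look import *
s=env.read_state(); print(s["ee_pos"],s["ft_force"],s["joints"].round(2))
p=eyes.snapshot("wrist"); cv2.imwrite("pics/w9.png",p["color"])
p=eyes.snapshot("top"); w=cloud(p).reshape(-1,3)
m=w[(w[:,0]>540)&(w[:,0]<680)&(w[:,1]>-270)&(w[:,1]<-130)&(w[:,2]>75)&(w[:,2]<115)]
if len(m): print(len(m),m.mean(0),np.linalg.lstsq(np.c_[m[:,:2]-m[:,:2].mean(0),np.ones(len(m))],m[:,2],rcond=None)[0],cv2.minAreaRect(m[:,:2].astype(np.float32)))
cv2.imwrite("pics/t9.png",p["color"])
E
```

```text
[ 626.18300646 -279.09146527   44.85949842] [ 0.45445834 -0.26620607 -0.23667094] [ 0.44  0.98  0.28  1.33 -0.76  1.55 -0.5 ]
1599 [ 616.04894238 -196.87438714   93.02878017] [ 1.20936365e-03 -1.73215095e-02  9.30287802e+01] ((617.8375854492188, -210.98348999023438), (100.06281280517578, 118.07356262207031), 5.906373977661133)
```

View pics/w9.png

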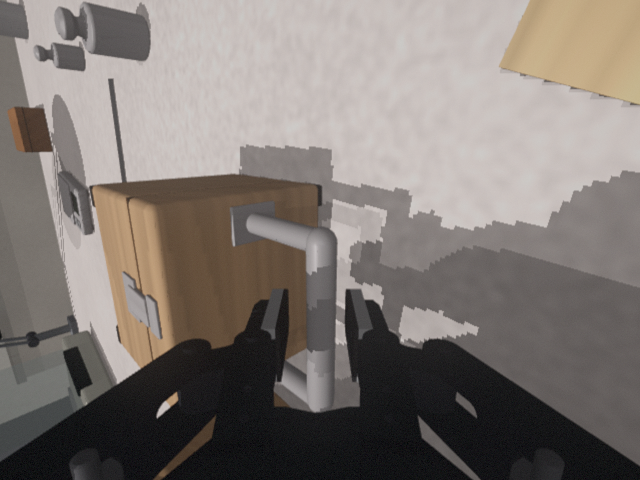

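Request:
send_rows(turn=[[0, 0, 0], [0, 0, 0], [0, 0, 0], [0, 0, 0], [-3, 0, 0], [-8, -1, 0], [-13, -1, 0], [-18, -2, 0]], delta_pos=[[0.0003, -0.003, 0.003], [0.001, -0.01, 0.01], [0.002, -0.02, 0.02], [0.003, -0.032, 0.032], [0.004, -0.043, 0.045], [0.004, -0.045, 0.075], [0.004, -0.045, 0.105], [0.004, -0.045, 0.14]], jaw=[0.026, 0.026, 0.026, 0.026, 0.026, 0.026, 0.026, 0.026])

```text
clock: 18.85
ee_pos: [630.0, -324.6, 186.1]
tool_rot: [-2.676, -0.002, 0.106]
ft_force: [0.0, 0.5, 0.0]
width: 26.2
```

Request:
send_rows(turn=[[-8, -1, 0], [-17, -2, 0], [-26, -3, 0], [-34, -4, 0], [-42, -4, 0], [-50, -5, 0], [-56, -6, 0], [-62, -6, 0]], delta_pos=[[-0.01, 0.02, 0.05], [-0.03, 0.06, 0.08], [-0.05, 0.11, 0.1], [-0.07, 0.165, 0.11], [-0.09, 0.22, 0.11], [-0.1, 0.275, 0.11], [-0.1, 0.33, 0.11], [-0.1, 0.385, 0.11]], jaw=[0.03, 0.035, 0.04, 0.045, 0.045, 0.045, 0.045, 0.045])

```text
clock: 19.85
ee_pos: [529.8, 62.5, 298.1]
tool_rot: [2.52, 0.003, 0.103]
ft_force: [1.3, -0.2, 0.3]
width: 44.8
```

```bash
python3 - <<'E'
from look import *
s=env.read_state(); print(s["ee_pos"],s["tool_rot"],s["ft_force"],s["joints"].round(2))
p=eyes.snapshot("wrist"); cv2.imwrite("pics/w10.png",p["color"])
print([(r["score"],np.round(r["box"]).tolist()) for r in finder.find_in("stamp",p)])
p=eyes.snapshot("top"); cv2.imwrite("pics/t10.png",p["color"])
print([(r["score"],np.round(r["box"]).tolist()) for r in finder.find_in("stamp",p)])
E
```

```text
[529.80607985  62.4516925  298.11505553] [2.51957152 0.00304835 0.10312661] [ 1.33548748 -0.23709964  0.31886565] [-0.94  0.31  0.55  1.83  0.45  1.28 -2.04]
[(0.96, [322.0, 104.0, 420.0, 192.0])]
[]
```

View pics/w10.png

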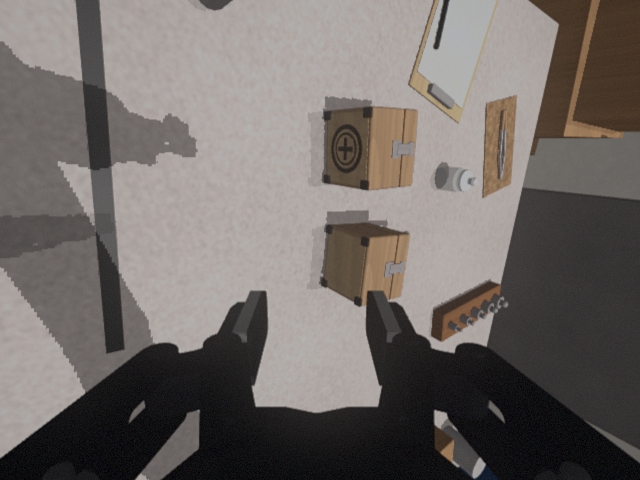

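View pics/t10.png

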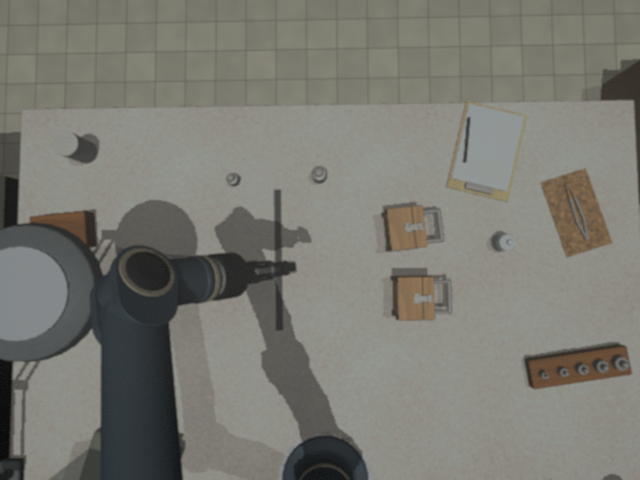

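The wrist view shows the double ring with a cross at about (346,148), on the far case. The near case's underside, at about (343,265), is bare. Next I'll locate the far case's bar for pushing.

```bash
python3 - <<'E'
from look import *
p=eyes.snapshot("top"); w=cloud(p).reshape(-1,3)
for nm,lo,hi in [("near",380,520),("far",545,690)]:
    q=w[(w[:,0]>lo)&(w[:,0]<hi)&(w[:,1]>-330)&(w[:,1]<-130)]
    m=q[(q[:,2]>80)&(q[:,2]<110)]; print(nm,"box",cv2.minAreaRect(m[:,:2].astype(np.float32)))
    m=q[(q[:,2]>35)&(q[:,2]<70)&(q[:,1]<-255)]; print(nm,"handle",len(m),cv2.minAreaRect(m[:,:2].astype(np.float32)),m.min(0))
cv2.imwrite("pics/t11.png",cv2.resize(p["color"][180:340,340:500],None,fx=3.7,fy=3.7))
p=eyes.snapshot("side"); w=cloud(p).reshape(-1,3)
q=w[(w[:,0]>545)&(w[:,0]<690)&(w[:,1]>-330)&(w[:,1]<-275)]
m=q[(q[:,2]>46)&(q[:,2]<70)]; print("bar side",len(m),cv2.minAreaRect(m[:,:2].astype(np.float32)),m.mean(0))
s=env.read_state();R0=Rn.from_euler("xyz",s["tool_rot"]);print(s["ee_pos"])
for y in (6,96): print(y,((Rn.from_euler("z",y,degrees=True)*Rn.from_euler("x",180,degrees=True))*R0.inv()).as_rotvec(degrees=True).round(1))
E
```

```text
near box ((451.4722900390625, -214.44024658203125), (89.31005096435547, 99.38851165771484), 89.97472381591797)
near handle 278 ((452.9403381347656, -289.12786865234375), (42.444766998291016, 81.61326599121094), 89.53681945800781) [ 412.04598342 -310.1732982    45.85874807]
far box ((616.42333984375, -196.79248046875), (100.21094512939453, 89.86779022216797), 5.861244201660156)
far handle 251 ((624.2041625976562, -272.0931396484375), (82.32422637939453, 38.86248016357422), 4.3363471031188965) [ 583.2590873  -294.14283546   45.3094226 ]
bar side 250 ((625.9915161132812, -284.9961853027344), (80.31151580810547, 19.18978500366211), 0.0406009815633297) [ 622.61722426 -285.94004551   51.85980528]
[530.08178764  58.72284631 297.0957202 ]
6 [35.4  3.3  0.2]
96 [25.2 30.3 87. ]
```

Request:
send_rows(turn=[[8, 0.8, 0], [16, 1.5, 0], [25, 2.3, 0], [33, 3, 0], [35.4, 3.3, 0.2], [35.4, 3.3, 0.2], [35.4, 3.3, 0.2], [35.4, 3.3, 0.2]], delta_pos=[[0.01, -0.03, 0], [0.02, -0.08, 0], [0.035, -0.13, 0], [0.05, -0.18, 0], [0.065, -0.24, -0.01], [0.08, -0.3, -0.02], [0.095, -0.35, -0.03], [0.1, -0.381, -0.04]], jaw=[0.045, 0.045, 0.045, 0.045, 0.045, 0.045, 0.045, 0.045])

```text
clock: 21.15
ee_pos: [628.0, -328.7, 257.9]
tool_rot: [3.139, -0.001, 0.098]
ft_force: [-1.1, 0.3, 0.3]
width: 44.9
```

Request:
send_rows(turn=[[0, 0, 10], [0, 0, 20], [0, 0, 30], [0, 0, 40], [0, 0, 50], [0, 0, 60], [0, 0, 70], [0, 0, 80]], delta_pos=[[0, 0, 0], [0, 0, 0], [0, 0, 0], [0, 0, -0.01], [0, 0, -0.02], [0, 0, -0.04], [0, 0, -0.06], [0, 0, -0.07]], jaw=[0.045, 0.045, 0.045, 0.045, 0.045, 0.045, 0.045, 0.045])

```text
clock: 22.15
ee_pos: [625.6, -331.5, 187.9]
tool_rot: [3.139, 0.0, 1.495]
ft_force: [0.6, -0.6, -0.4]
width: 45.0
```

```bash
python3 - <<'E'
from look import *
p=eyes.snapshot("wrist"); cv2.imwrite("pics/w12.png",p["color"])
s=env.read_state();R0=Rn.from_euler("xyz",s["tool_rot"]);print(s["ee_pos"],s["width"],s["joints"].round(2))
for y in (96,): print(y,((Rn.from_euler("z",y,degrees=True)*Rn.from_euler("x",180,degrees=True))*R0.inv()).as_rotvec(degrees=True).round(1))
print(np.array([629,-322,45])-s["ee_pos"])
E
```

```text
[ 625.13189238 -331.28572229  186.87355879] 45.188708895433926 [ 0.27  0.57  0.24  1.52 -0.15  1.07  0.47]
96 [-0.   0.1 10.2]
[   3.86810762    9.28572229 -141.87355879]
```

View pics/w12.png

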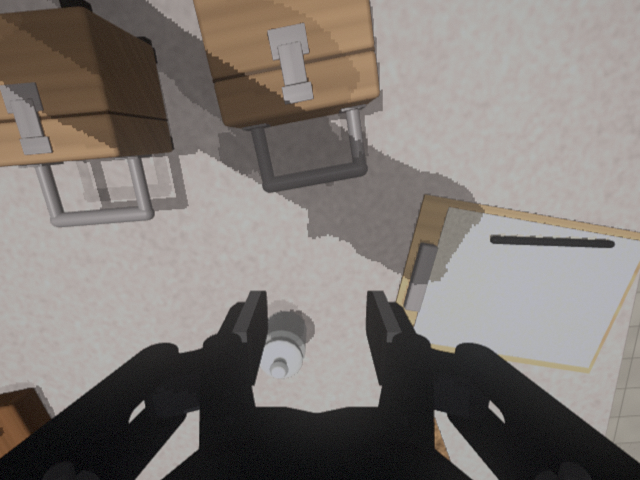

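Request:
send_rows(turn=[[0, 0, 5], [0, 0, 10.2], [0, 0, 10.2], [0, 0, 10.2], [0, 0, 10.2], [0, 0, 10.2], [0, 0, 10.2], [0, 0, 10.2]], delta_pos=[[0.004, 0.004, -0.02], [0.004, 0.009, -0.045], [0.004, 0.009, -0.07], [0.004, 0.009, -0.095], [0.004, 0.009, -0.12], [0.004, 0.009, -0.135], [0.004, 0.009, -0.14], [0.004, 0.009, -0.14]], jaw=[0.045, 0.045, 0.045, 0.045, 0.045, 0.045, 0.045, 0.045])

```text
clock: 23.2
ee_pos: [629.2, -323.0, 47.5]
tool_rot: [3.14, 0.0, 1.675]
ft_force: [0.0, -0.4, -0.4]
width: 45.0
```

```bash
python3 - <<'E'
from look import *
p=eyes.snapshot("wrist"); cv2.imwrite("pics/w13.png",p["color"])
s=env.read_state();print(s["ee_pos"],s["tool_rot"],s["ft_force"],s["width"],s["joints"].round(2))
E
```

```text
[ 629.54105383 -322.93350485   47.89787356] [3.13925395e+00 3.56638993e-04 1.67537896e+00] [0.54756593 0.44094319 0.93110603] 44.92701895772391 [ 0.31  0.71  0.17  1.61 -0.15  0.83  0.64]
```

View pics/w13.png

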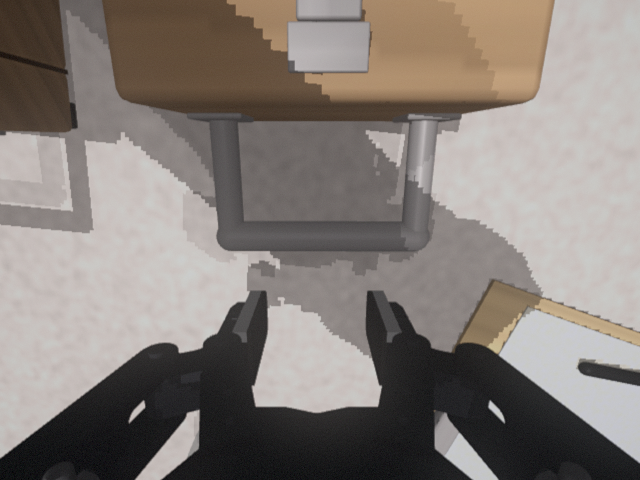

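Request:
send_rows(turn=[[0, 0, 0], [0, 0, 0], [0, 0, 0], [0, 0, 0], [0, 0, 0], [0, 0, 0], [0, 0, 0], [0, 0, 0]], delta_pos=[[-0.0005, 0.006, -0.002], [-0.001, 0.012, -0.002], [-0.001, 0.017, -0.002], [-0.001, 0.021, -0.002], [-0.001, 0.025, -0.002], [-0.0015, 0.03, -0.002], [-0.002, 0.037, -0.002], [-0.002, 0.045, -0.002]], jaw=[0.045, 0.045, 0.045, 0.045, 0.045, 0.045, 0.045, 0.045])

```text
clock: 24.25
ee_pos: [627.4, -277.9, 46.0]
tool_rot: [3.139, 0.001, 1.675]
ft_force: [-0.4, -3.5, 1.2]
width: 44.9
```

```bash
cat > chk.py <<'E'
from look import *
def box(y0,y1,x0=520,x1=720):
    p=eyes.snapshot("top"); w=cloud(p).reshape(-1,3)
    q=w[(w[:,0]>x0)&(w[:,0]<x1)&(w[:,1]>y0)&(w[:,1]<y1)]
    m=q[(q[:,2]>82)&(q[:,2]<104)]; print(len(m),cv2.minAreaRect(m[:,:2].astype(np.float32)),np.median(m,0).round(1)); return p
E
python3 - <<'E'
from chk import *
s=env.read_state();print(s["ee_pos"],s["tool_rot"],s["ft_force"])
box(-250,-50)
p=eyes.snapshot("wrist"); cv2.imwrite("pics/w14.png",p["color"])
E
```

```text
[ 627.4117242  -277.87655059   46.01125551] [3.13929062e+00 8.58127549e-04 1.67509589e+00] [-0.44900798 -3.48448647  1.1910679 ]
1581 ((614.76953125, -172.45164489746094), (99.9775161743164, 89.28213500976562), 6.041309833526611) [ 615.  -172.7   93.2]
```

View pics/w14.png

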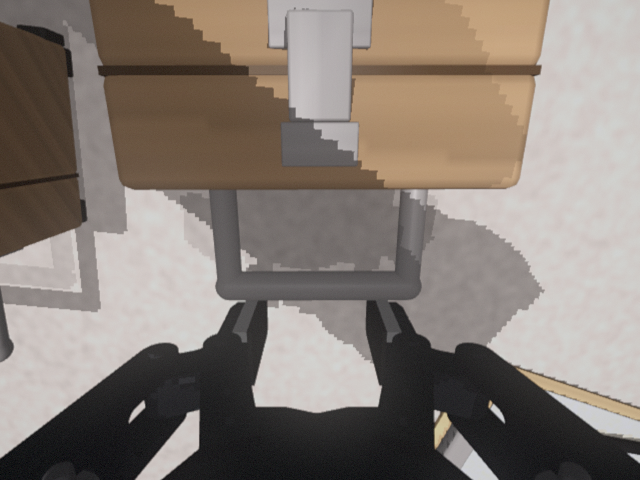

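Request:
send_rows(turn=[[0, 0, 0], [0, 0, 0], [0, 0, 0], [0, 0, 0], [0, 0, 0], [0, 0, 0], [0, 0, 0], [0, 0, 0]], delta_pos=[[0, 0.008, 0], [-0.001, 0.02, 0], [-0.0015, 0.033, 0], [-0.002, 0.046, 0], [-0.003, 0.059, 0], [-0.0035, 0.072, 0], [-0.004, 0.085, 0], [-0.005, 0.098, 0]], jaw=[0.045, 0.045, 0.045, 0.045, 0.045, 0.045, 0.045, 0.045])

```text
clock: 25.35
ee_pos: [622.7, -177.0, 45.9]
tool_rot: [3.139, -0.001, 1.677]
ft_force: [-0.3, -3.0, 0.5]
width: 45.4
```

```bash
python3 - <<'E'
from chk import *
s=env.read_state();print(s["ee_pos"],s["tool_rot"],s["ft_force"],s["joints"].round(2))
p=eyes.snapshot("wrist"); cv2.imwrite("pics/w15.png",p["color"])
box(-200,50)
E
```

```text
[ 622.68586387 -177.01614767   45.91441153] [ 3.13948721e+00 -1.27529696e-03  1.67716844e+00] [-0.32838484 -2.98884785  0.49498129] [ 0.1   0.64  0.16  1.77 -0.15  0.74  0.44]
1558 ((614.4776000976562, -93.41304016113281), (104.02857208251953, 139.6407470703125), 6.6361894607543945) [609.4 -69.7  93.3]
```

View pics/w15.png

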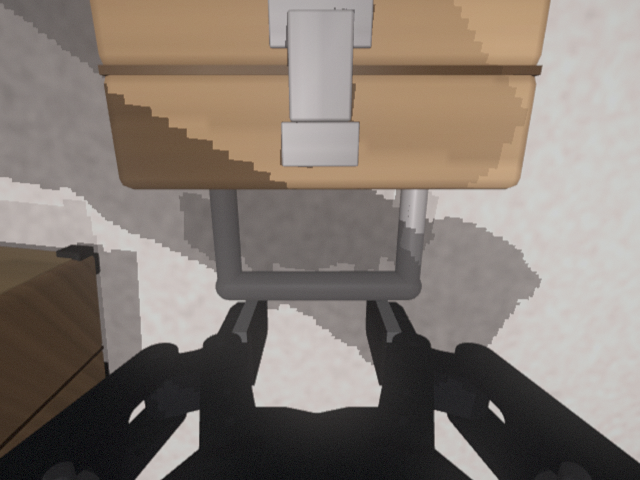

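Request:
send_rows(turn=[[0, 0, 0], [0, 0, 0], [0, 0, 0], [0, 0, 0], [0, 0, 0], [0, 0, 0], [0, 0, 0], [0, 0, 0]], delta_pos=[[0, 0.008, 0], [-0.001, 0.02, 0], [-0.0015, 0.033, 0], [-0.002, 0.046, 0], [-0.003, 0.059, 0], [-0.0035, 0.072, 0], [-0.004, 0.085, 0], [-0.005, 0.098, 0]], jaw=[0.045, 0.045, 0.045, 0.045, 0.045, 0.045, 0.045, 0.045])

```text
clock: 26.45
ee_pos: [617.7, -75.9, 45.8]
tool_rot: [3.14, -0.004, 1.68]
ft_force: [0.1, -4.4, 0.7]
width: 45.2
```

Request:
send_rows(turn=[[0, 0, 0], [0, 0, 0], [0, 0, 0], [0, 0, 0], [0, 0, 0], [0, 0, 0], [0, 0, 0], [0, 0, 0]], delta_pos=[[0, 0.012, 0], [-0.001, 0.024, 0], [-0.0015, 0.037, 0], [-0.002, 0.05, 0], [-0.003, 0.063, 0], [-0.0035, 0.076, 0], [-0.004, 0.088, 0], [-0.005, 0.1, 0]], jaw=[0.045, 0.045, 0.045, 0.045, 0.045, 0.045, 0.045, 0.045])

```text
clock: 27.45
ee_pos: [612.7, 24.9, 45.8]
tool_rot: [3.14, -0.004, 1.68]
ft_force: [-0.7, -2.3, 0.3]
width: 45.1
```

```bash
python3 - <<'E'
from chk import *
s=env.read_state();print(s["ee_pos"],s["tool_rot"],s["ft_force"],s["joints"].round(2))
p=eyes.snapshot("wrist"); cv2.imwrite("pics/w16.png",p["color"])
p=eyes.snapshot("top");cv2.imwrite("pics/t16.png",p["color"])
E
```

```text
[612.68207264  24.87619421  45.77339099] [ 3.13992882 -0.00361012  1.67976176] [-0.66972051 -2.28259325  0.32502249] [-0.23  0.6   0.17  1.85 -0.15  0.7   0.13]
```

View pics/w16.png

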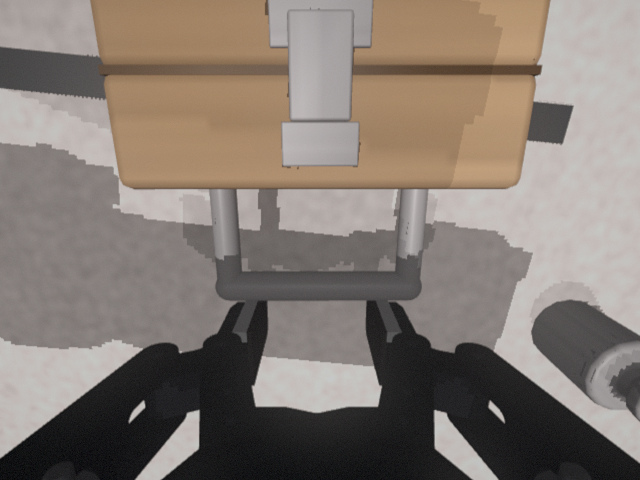

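View pics/t16.png

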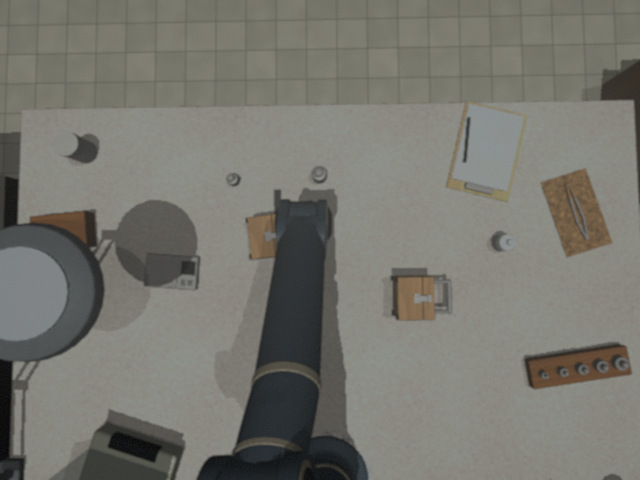

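Request:
send_rows(turn=[[0, 0, 0], [0, 0, 0], [0, 0, 0], [0, 0, 0], [0, 0, 0], [0, 0, 0], [0, 0, 0], [0, 0, 0]], delta_pos=[[0, 0.012, 0], [-0.001, 0.027, 0], [-0.0015, 0.042, 0], [-0.002, 0.057, 0], [-0.003, 0.072, 0], [-0.0035, 0.085, 0], [-0.004, 0.093, 0], [-0.004, 0.098, 0]], jaw=[0.045, 0.045, 0.045, 0.045, 0.045, 0.045, 0.045, 0.045])

```text
clock: 28.55
ee_pos: [608.3, 125.4, 45.6]
tool_rot: [3.141, -0.005, 1.683]
ft_force: [0.2, -4.0, 1.1]
width: 45.0
```

```bash
python3 - <<'E'
from chk import *
s=env.read_state();print(s["ee_pos"],s["tool_rot"],s["ft_force"],s["joints"].round(2))
p=eyes.snapshot("wrist"); cv2.imwrite("pics/w17.png",p["color"])
box(50,300)
E
```

```text
[608.3106684  125.43565209  45.62903988] [ 3.14051138 -0.00544547  1.68276644] [ 0.16231194 -4.03632574  1.06250032] [-0.39  0.61  0.17  1.83 -0.15  0.71 -0.02]
522 ((596.760009765625, 193.6363067626953), (101.19891357421875, 167.67498779296875), 3.9686689376831055) [591.  257.4  93.3]
```

View pics/w17.png

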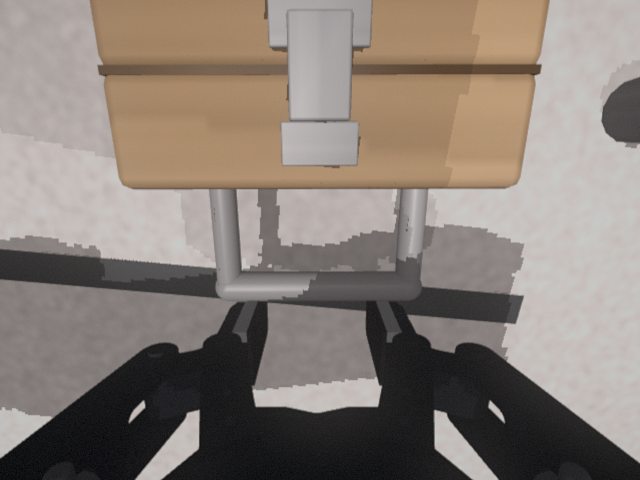

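Request:
send_rows(turn=[[0, 0, 0], [0, 0, 0], [0, 0, 0], [0, 0, 0], [0, 0, 0], [0, 0, 0], [0, 0, 0], [0, 0, 0]], delta_pos=[[0.001, -0.01, 0], [0.002, -0.03, 0], [0.004, -0.06, 0.01], [0.004, -0.09, 0.04], [0.004, -0.12, 0.08], [0.004, -0.15, 0.12], [0.004, -0.18, 0.16], [0.004, -0.2, 0.2]], jaw=[0.045, 0.045, 0.045, 0.045, 0.045, 0.045, 0.045, 0.045])

```text
clock: 29.65
ee_pos: [611.5, -78.0, 247.0]
tool_rot: [3.14, -0.006, 1.679]
ft_force: [1.4, 1.0, -0.1]
width: 45.1
```

Request:
send_rows(turn=[[0, 0, 0], [0, 0, 0], [0, 0, 0], [0, 0, 0], [0, 0, 0], [0, 0, 0], [0, 0, 0], [0, 0, 0]], delta_pos=[[0, -0.03, 0], [0, -0.07, 0], [0, -0.11, 0], [0, -0.15, 0], [0, -0.19, 0], [0, -0.22, 0], [0, -0.24, 0], [0, -0.24, 0]], jaw=[0.045, 0.045, 0.045, 0.045, 0.045, 0.045, 0.045, 0.045])

```text
clock: 30.65
ee_pos: [610.3, -320.3, 246.8]
tool_rot: [3.141, -0.006, 1.675]
ft_force: [-0.1, 0.2, -0.9]
width: 45.2
```

```bash
python3 - <<'E'
from chk import *
s=env.read_state();print(s["clock"],s["ee_pos"],s["ft_force"])
p=box(50,330); box(-270,-140,390,510)
w=cloud(p)
for nm,(l,t,r,b) in dict(w1=(308,160,330,185),w2=(225,170,245,190),bot=(488,228,520,258),bal=(140,250,203,295)).items():
    q=w[t:b,l:r].reshape(-1,3); m=q[q[:,2]>10]; print(nm,len(m),m.mean(0).round())
q=w.reshape(-1,3); m=q[(abs(q[:,0]-600)<70)&(q[:,1]>120)&(q[:,1]<180)&(q[:,2]>35)&(q[:,2]<70)]; print("handle",m.min(0),m.max(0))
cv2.imwrite("pics/t18.png",p["color"])
E
```

```text
30.65 [ 610.30260969 -320.28875678  246.78242491] [-0.07887711  0.15341109 -0.94166772]
1555 ((595.1187133789062, 230.9937744140625), (100.39598083496094, 89.69495391845703), 6.355867385864258) [595.1 228.2  93.1]
1619 ((451.35943603515625, -214.7097625732422), (89.3377914428711, 99.56228637695312), 89.8723373413086) [ 452.6 -214.9   93.5]
w1 207 [753.   8.  48.]
w2 128 [746. 226.  35.]
bot 953 [ 568. -279.  469.]
bal 1786 [516. 384.  20.]
handle [559.99854198 132.99868197  45.54426546] [645.89037803 179.60921513  59.85635359]
```

View pics/t18.png

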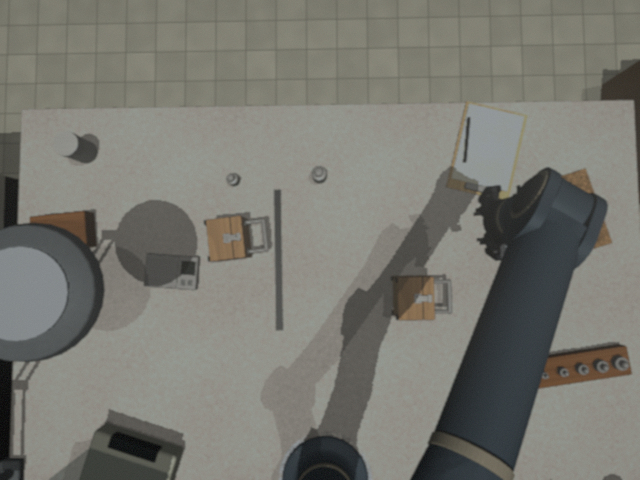

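The stamped case is wholly over the line: its handle edge is at column 271 and the tape is at 275–282. The other case lies behind the line. The arm hides the bottle in this view, so I'll check it from the side camera before handing in.

```bash
python3 - <<'E'
from chk import *
p=eyes.snapshot("side")
print([(r["score"],np.round(r["box"]).tolist()) for r in finder.find_in("bottle",p)])
cv2.imwrite("pics/s19.png",p["color"])
s=env.read_state();print(s["clock"],s["ft_force"].round(1),abs(s["joint_velocities"]).max())
env.close_job()
E
```

```text
[(0.71, [465.0, 373.0, 494.0, 406.0]), (0.22, [337.0, 203.0, 358.0, 232.0])]
30.85 [0.4 0.5 0. ] 0.00513559534029897
the job is handed in; nothing more can be done
```

View pics/s19.png

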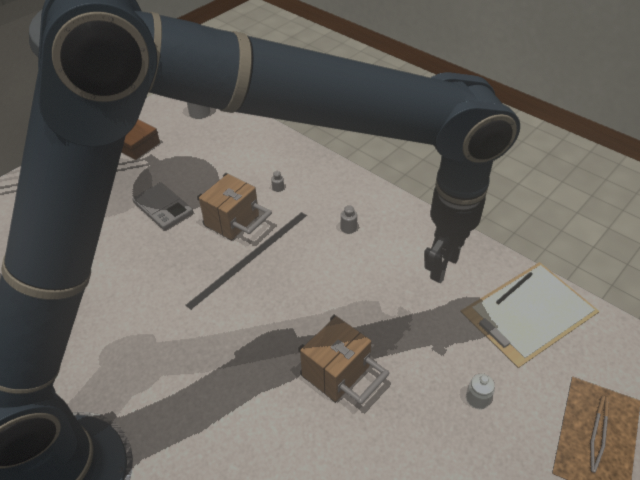

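The job is handed in at 30.9 s. I tipped both cases onto their backs with each handle steadied between open fingers. The wrist camera then showed the stamp on the far case and a bare underside on the near one. I pushed the far case over the dispatch line by its handle bar.

Last checks before handing in:
- **Stamped case:** it lies flat, with its middle about 113 mm and its handle bar about 27 mm past the middle of the line, between the line's ends. The handle figure comes from the measured box position; the top picture agrees that the handle is clear of the tape.
- **Other case:** it lies flat, with its middle about 330 mm short of the line.
- **Bystanders:** the weights and the balance measure where they started. The arm hid the bottle from the top camera, but the side camera shows it standing in its original place.
- **Robot:** the arm was clear of everything and still.

No check failed. Wrist-force readings while handling the cases stayed below about 5 N. I did not measure how fast the cases turned; I only watched them descend between the fingers at the slow commanded pace.

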